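Wedge up the sagging chute and catch the bearing sleeves in the tub

ROBOT

A 6-joint arm with a two-finger parallel gripper is mounted at the origin on the work surface. World frame = base frame: x ahead of the robot, y to its left, z up, the work surface at z = 0. Lengths are in m, angles in rad, forces in N, time in s.
With the tool pointing down it reaches from about 0.35 to 0.85 m from the base axis. Payload 8.1 kg.
Tool frame: the origin (TCP) lies at the very end of the fingers, on their centre line; the grasp point (between the pads) lies 19 mm behind it; z points along the fingers, y is the direction in which the jaws open and shut (so a half turn about z gives the same grasp; the last joint's range is limited). The gripper opens to 93 mm and grips with 3 to 60 N. Pads are 15 mm wide; open, the fingers measure 128 mm over their backs; the gripper's body (75 mm by 188 mm) begins 65 mm behind the grasp point.
Start: joints at [-1.338, 0.13, 1.488, -0, 1.523, -0.085], TCP at [0.188, -0.57, 0.219] pointing down, gripper open.
Joint ranges: [-2.96, 2.96], [-0.89, 2.26], [0.02, 2.5], [-1.34, 4.48], [0, 2.73], [-2.66, 2.66]. Speed limits (rad/s): [2.39, 2.39, 2.79, 3.14, 3.14, 3.14].

INTERFACE

Orientations are given as a rotation vector (axis times angle).
In Python, from plant import robot gives the robot as it stands.
- The arm moves only by the tool jog_arm, never from a script. Its argument "commands" is a list of rows, each a list of 3 entries, a list of its own where there are three numbers: the shift along the world's x, y, z scaled (see below), then the turn, a rotation vector about the world's x, y, z scaled (see below), then the closure, from -1 (fully open) to 1 (shut), so that 0 is half open. In form: [[[tx, ty, tz], [ax, ay, az], hand], ...]. A call has 1 to 10 rows; each row is the pose to reach, as a shift and turn from the pose measured when the call began, turning the shorter way round; what a row does not reach only later rows make up. The controller multiplies each number of a shift by 0.6 m and each number of a turn by 2 pi rad. A row lasts 1/8 s, in which the tool goes at most 62.5 mm and 10.7 degrees, less where a joint would pass 70% of its speed; a pose out of reach is approached as far as the arm can. A call with a number of a shift or a turn outside -1 to 1 is refused whole. A call with a gripper value outside its range is refused whole. The fingers move at their own pace and stop on an object; "newtons" is the grip in N (left out, the last holds). Time passes only in rows, so rows that repeat a pose let the fingers close. It gives the time, the measured TCP pose, the force and the opening at its end, in the units of the state.
- robot.read_state(): the state, without advancing time (a new reading comes with each control period).
- robot.read_camera(name): name is "scene" or "side" or "wrist"; returns a dict with "pixels" (420x560x3 uint8, red, green, blue), "fovy" (degrees; the focal length in pixels is half the picture's height over the tangent of half this angle, whatever the lens; pixels are square), "cx", "cy" (the principal point, pixels), "distortion" ([k1, k2, p1, p2, k3] as OpenCV has them; the pictures are not rectified), "rvec" (rotation vector, rad) and "tvec" (3), from world to camera coordinates, as OpenCV has them; the wrist camera has in their place "tool_from_camera" (4x4, takes a point from camera to tool coordinates, whose origin is the TCP and whose axes are the flange's). Camera axes: x right, y down, z forward; pixel columns grow to the right and rows downward; lengths in m; the calibration is good to about 2 mm. A picture is of the moment at which its call begins: read the wrist's pose just before it. There is no depth.
- robot.close_job(): hands the job in, once; it reports no verdict.
Trained networks look in the newest picture that a camera, given by its name, has taken for a name from the list of things; names that differ only in an ending like _2 or _b are one class to them, and where a whole thing is asked for, a point or a joint stands for the part that bears it (a point fixed in the world has none). Each returns a list of dicts, best first, with "p" (0 to 1); they miss things now and then, are a little off and sometimes report something else, mostly with a low value. They report only what shows in the picture. A call takes as long as a camera call. They do not tell look-alikes from the thing itself.
- robot.trace(camera, name): "pixels" (420x560 bool, what is visible of it) and "uv" ([column, row] in pixels, amid what is visible of it).
The state is a dict: "t": time; "q": joint angles; "dq": joint speeds; "joint_torque": joint torques, N m; "tool_pos": TCP position; "orientation": TCP orientation; "force": force on the tool from outside, world axes, zero at the start; "wrist_torque": the same for the moment, N m; "opening": finger opening in m.
Only numpy, scipy, OpenCV 4.12 (cv2) and the standard library are available. Lean on these libraries where they do the work, as an engineer would, in place of code of your own. Each camera call takes 0.05 s, during which the arm holds its last target.

TASK

The parts chute sags, so the two white bearing sleeves will not slide out: push the wooden wedge under the foot of its rear leg until it jams tight, without forcing it further, and let go of it. Then hold the blue tub under the chute's mouth, pressing it against the orange paddle so that the gate opens, until both sleeves have slid into the tub, and stand the tub upright back on the black pad with both sleeves in it and the wedge still in place. Do not touch the sleeves with the gripper, do not let them fall beside the tub, and leave the other things on the bench where they are.

Things in the scene. Friction and masses are not known exactly. Their poses are not given: they have to be found in the camera images.
- feeder: Parts chute on a stand fixed to the bench. Origin on the bench between its two posts (x = +-52 mm); z up. The chute runs along y: closed rear end at -y, mouth at +y. Aluminium trough 64 mm wide, 280 long, hinged about x 45 mm above the origin. It falls 7 degrees to the mouth as found (sleeves stay put), 15 when its rear leg is lifted 25 mm to the hinge's stop. Rear top 260 mm, gate frame 280 mm high.
- foot_spot (a point): Point on the bench (z = 0) under the foot of the chute's rear leg; fixed, axes as feeder. The leg is a 14 mm upright rod, on the -x side of the trough, 30 mm off its wall, with a black ball foot of 24 mm diameter. It is a screw, set differently each time and not measured: the foot hangs 12 to 20 mm above the bench. The wedge goes in along +x; bench beyond is free.
- leg_top (a point): Top of the rear leg as found (about 195 mm up, fixed to the stand). The foot weighs about 3 N on the wedge: it takes some 3 to 8 N of push while the leg rises, then the push climbs steeply as the trough meets its stop, the wedge's tip 90 to 135 mm beyond foot_spot. About 17 N of push makes it tight; much over 25 N (25 N on the foot) bends the leg.
- lip (a point): Middle of the upper edge of the trough floor's end at the mouth, where it lies once the chute is lifted to its stop (139 mm above the bench; fixed to the stand, axes as feeder). The floor is 6 mm thick. Hold the tub level, its rim 15 to 35 mm below this point, on x = 0, and push it to -y. With paddle and gate fully moved the sleeves take up to 2 s to slide out.
- paddle_face (a point): Upper middle of the front face of the orange paddle, where it lies once the chute is lifted (fixed to the stand, axes as feeder). A flat plate under the mouth, facing +y, 70 mm wide (x), 55 mm high, leaning back 15 degrees (lower edge further to -y). Pushed 30 mm to -y, to its end stop, it raises the orange gate fully (4 N at first, 6 N at the end); let go, both spring back.
- wedge: Dark wooden wedge, 200 mm long (x), 45 mm wide (y), 0.2 kg. Origin: middle of its underside; +x points to the thin tip. From the tip (x = +100 mm, 6 mm thick) it rises evenly to 50 mm at x = -40 mm; from there to the heel (x = -100 mm) it is a flat-topped block 50 mm high, which can be gripped across its width or pushed on its back face.
- tub: Blue open plastic tub, outside 120 mm (x) by 170 mm (y) by 75 mm high, walls and floor 5 mm, 0.22 kg. Origin: centre of its underside, z up through the open mouth. A black handle bar sticks out of the +y end: 24 mm wide (x), 30 mm high (43 to 73 mm above the underside), from y = +85 to +146 mm.
- sleeve_a: White plastic bearing sleeve, 60 mm long, 44 mm diameter, 70 g, slippery; origin at its centre, axis along its y. Lies in the trough right behind the gate.
- sleeve_b: The second sleeve, the same, right behind the first in the trough. If one should hang between the lip and the tub, it drops in when the tub is drawn slowly back from the paddle.
- pad: Black silicone pad fixed on the bench, 210 mm (x) by 250 mm (y), 5 mm thick, origin at the centre of its underside. The tub stands on it at the start and must stand on it at the end.
- regulator: Bystander: brown plastic housing with a black dial, 90 by 180 by 93 mm.
- jar: Bystander: glass jam jar with a green cap, 72 mm diameter, 100 mm high.
- hammer: Bystander: ball-peen hammer lying flat, 280 mm long.
- tape: Bystander: roll of tape lying flat, 70 mm diameter, 18 mm high.
- level: Bystander: aluminium spirit level, 240 by 45 by 24 mm.
- pipe_stub: Bystander: copper pipe lying flat, 130 mm long, 34 mm diameter.
There are look-alikes about, which are no part of the job. What is shaped like the sleeve_b but red is not meant.

How it is judged:
By the outcome, as a careful person would: the job done as asked, in the order asked, and still so for the second after the job is handed in, with the robot touching nothing.
It also fails if it takes over 72 s, if anything falls off the work surface, if the arm or the gripper's body presses on something with over 40 N, if the wrist force passes 120 N, or if a joint passes its speed limit or range.

## Working session

There is one attempt and no reset: what is moved stays moved. The work goes in short steps, Python scripts to look and compute and a tool call to move; the robot and the scene stay as the last step left them, time stands still between calls to the robot, and variables do not carry over. Pictures are saved under pics/ and viewed, and the job is handed in when it is done.

Besides the shell and the picture viewer there is one more tool, called after "Emit:" as a command line: name --argument value ..., lists and objects as JSON in quotes. jog_arm: Moves the arm, as the interface text tells. Shifts and turns lie within -1 to 1; 1 stands for 0.6 m of shift or 2 pi rad of turn. Its arguments: {"type":"object","properties":{"commands":{"type":"array"},"newtons":{"type":"number"}},"required":["commands"]}

```bash
ls; mkdir -p pics; python3 - <<'E'
from plant import robot
import cv2,json
s=robot.read_state();print({k:s[k] for k in ['t','tool_pos','orientation','force','opening']})
for n in ['scene','side','wrist']:
    c=robot.read_camera(n)
    cv2.imwrite(f'pics/{n}0.png',c['pixels'][:,:,::-1])
    print(n,{k:v for k,v in c.items() if k!='pixels'})
E
```

```text
pics
{'t': 0.0, 'tool_pos': array([ 0.18735139, -0.56940477,  0.21757703]), 'orientation': array([-3.10020765e+00, -4.96737668e-01,  2.27490975e-04]), 'force': array([ 0.08667514, -0.62305967,  0.9601916 ]), 'opening': 0.09290309653640404}
scene {'fovy': 46.012357393866665, 'cx': 282.0731275238874, 'cy': 205.39211912011123, 'distortion': array([-0.01907973,  0.        ,  0.        ,  0.        ,  0.        ]), 'rvec': array([ 2.41180632,  0.86549066, -0.26131214]), 'tvec': array([-0.44167378, -0.24660317,  1.77415937])}
side {'fovy': 51.5656891043362, 'cx': 283.54979175482754, 'cy': 213.37424980450933, 'distortion': array([-0.13163307,  0.        ,  0.        ,  0.        ,  0.        ]), 'rvec': array([ 0.72068128, -2.62328703,  1.12866889]), 'tvec': array([0.47326848, 0.30314903, 1.26616605])}
wrist {'fovy': 68.54950507109369, 'cx': 281.5050842883472, 'cy': 215.40915796008667, 'distortion': array([-0.05998444,  0.        ,  0.        ,  0.        ,  0.        ]), 'tool_from_camera': array([[ 5.07888246e-04, -9.59695071e-01, -2.81042902e-01,
         7.73585750e-02],
       [ 9.99999241e-01,  8.02985110e-04, -9.34850125e-04,
         6.23897326e-04],
       [ 1.12284432e-03, -2.81042214e-01,  9.59694750e-01,
        -1.67293177e-01],
       [ 0.00000000e+00,  0.00000000e+00,  0.00000000e+00,
         1.00000000e+00]])}
```

View pics/scene0.png

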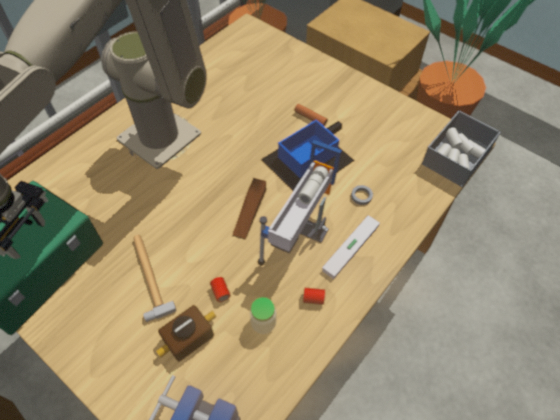

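View pics/side0.png

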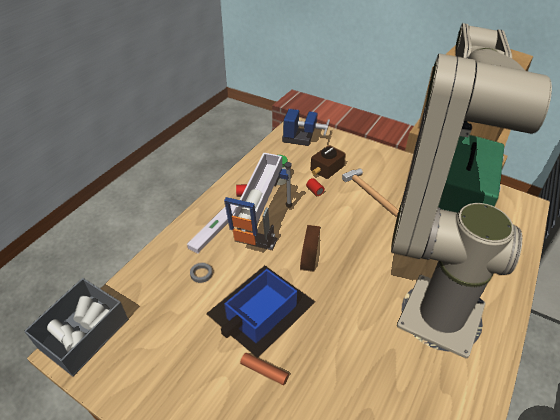

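View pics/wrist0.png

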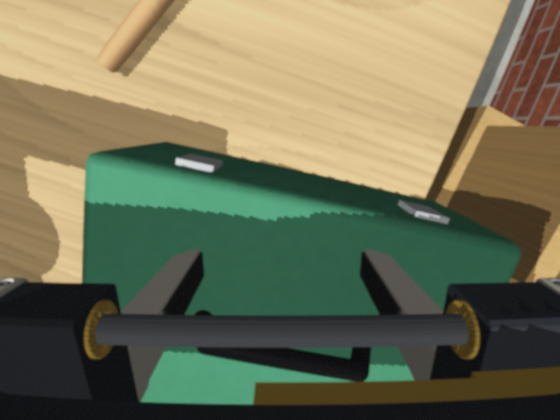

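Scene: wedge at (250,208), tub (308,148) on the black pad, chute (302,205) with the mouth toward (322,175), rear leg at (263,240), both white sleeves in the trough near (315,180). The red cylinders at (220,288) and (314,296) and the white ones in the grey box (460,145) are look-alikes. Next I measure.

```bash
cat > h.py <<'E'
import numpy as np,cv2
from scipy.optimize import least_squares
def K(c):
    f=210/np.tan(np.radians(c['fovy'])/2); return np.array([[f,0,c['cx']],[0,f,c['cy']],[0,0,1.]])
def proj(c,P):
    return cv2.projectPoints(np.atleast_2d(np.float64(P)),c['rvec'],c['tvec'],K(c),c['distortion'])[0][:,0]
def ray(c,uv):
    R=cv2.Rodrigues(c['rvec'])[0]
    n=cv2.undistortPoints(np.float64(uv).reshape(-1,1,2),K(c),c['distortion'])[:,0]
    d=np.c_[n,np.ones(len(n))]@R
    return -R.T@c['tvec'],d/np.linalg.norm(d,axis=1)[:,None]
def onz(c,uv,z):
    o,d=ray(c,uv); return o+d*((z-o[2])/d[:,2])[:,None]
def wristcam(c,s):
    # turn wrist into world->cam
    T=np.eye(4);T[:3,:3]=cv2.Rodrigues(np.float64(s['orientation']))[0];T[:3,3]=s['tool_pos']
    M=np.linalg.inv(T@c['tool_from_camera'])
    c=dict(c);c['rvec']=cv2.Rodrigues(M[:3,:3])[0][:,0];c['tvec']=M[:3,3];return c
def crop(img,x0,y0,x1,y1,k,name):
    cv2.imwrite(name,cv2.resize(img[y0:y1,x0:x1,::-1],None,fx=k,fy=k,interpolation=cv2.INTER_CUBIC))
E
python3 - <<'E'
from h import *
from plant import robot
import pickle
D={}
for n in ['scene','side']:
    c=robot.read_camera(n)
    D[n]=c
    for t in ['wedge','tub','feeder','pad','sleeve_a','foot_spot','leg_top','paddle_face','jar','regulator','hammer','level','tape','pipe_stub']:
        try: r=robot.trace(n,t)
        except Exception as e: print(t,e); continue
        D[n,t]=r
        for q in r[:3]: print(n,t,round(q['p'],2),np.round(q['uv']),q['pixels'].sum(),onz(c,[q['uv']],0.02).round(3)[0])
pickle.dump(D,open('D.pkl','wb'))
crop(D['scene']['pixels'],220,90,370,270,4,'pics/sc1.png')
crop(D['side']['pixels'],180,130,340,370,2.5,'pics/si1.png')
E
```

```text
scene wedge 0.86 [250. 204.] 954 [ 0.458 -0.022  0.02 ]
scene wedge 0.69 [299. 217.] 3534 [0.609 0.039 0.02 ]
scene tub 0.73 [304. 146.] 2033 [0.44  0.282 0.02 ]
scene feeder 0.81 [303. 217.] 3481 [0.617 0.048 0.02 ]
scene pad 0.97 [285. 168.] 691 [0.448 0.165 0.02 ]
scene pad 0.35 [249. 206.] 982 [ 0.458 -0.029  0.02 ]
scene sleeve_a 0.86 [307. 192.] 286 [0.569 0.132 0.02 ]
scene sleeve_a 0.84 [221. 289.] 369 [ 0.588 -0.298  0.02 ]
scene sleeve_a 0.82 [314. 291.] 344 [ 0.799 -0.132  0.02 ]
scene foot_spot 0.89 [300. 219.] 3621 [0.616 0.036 0.02 ]
scene leg_top 0.69 [301. 218.] 3435 [0.615 0.038 0.02 ]
scene paddle_face 0.83 [302. 217.] 3301 [0.615 0.046 0.02 ]
scene jar 0.59 [263. 317.] 828 [ 0.736 -0.285  0.02 ]
scene jar 0.27 [300. 220.] 3213 [0.617 0.033 0.02 ]
scene regulator 0.79 [186. 330.] 1917 [ 0.598 -0.448  0.02 ]
scene regulator 0.61 [300. 220.] 3465 [0.617 0.035 0.02 ]
scene hammer 0.94 [152. 290.] 1085 [ 0.437 -0.424  0.02 ]
scene level 0.69 [350. 245.] 1202 [0.789 0.057 0.02 ]
scene tape 0.79 [362. 189.] 214 [0.7   0.255 0.02 ]
scene pipe_stub 0.66 [351. 244.] 1214 [0.
[... 496 characters left out ...]
6 [ 0.707 -0.116  0.02 ]
side leg_top 0.94 [259. 201.] 3136 [ 0.727 -0.126  0.02 ]
side paddle_face 0.88 [261. 202.] 2775 [ 0.716 -0.124  0.02 ]
side jar 0.39 [284. 178.] 95 [ 0.718 -0.288  0.02 ]
side jar 0.19 [260. 202.] 3070 [ 0.723 -0.124  0.02 ]
side regulator 0.67 [327. 159.] 804 [ 0.628 -0.489  0.02 ]
side regulator 0.67 [272. 329.] 1674 [0.406 0.306 0.02 ]
side hammer 0.86 [367. 192.] 496 [ 0.406 -0.383  0.02 ]
side level 0.93 [206. 232.] 746 [0.796 0.101 0.02 ]
side tape 0.61 [200. 278.] 268 [0.693 0.267 0.02 ]
side pipe_stub 0.92 [266. 370.] 634 [0.356 0.42  0.02 ]
side pipe_stub 0.59 [260. 202.] 3145 [ 0.722 -0.12   0.02 ]
side pipe_stub 0.44 [308. 248.] 667 [ 0.463 -0.014  0.02 ]
```

```bash
python3 - <<'E'
from h import *
import pickle
D=pickle.load(open('D.pkl','rb'))
crop(D['scene']['pixels'],225,150,345,270,5,'pics/sc2.png')
crop(D['side']['pixels'],215,145,335,285,4,'pics/si2.png')
E
```

```text
(no output)
```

View pics/sc2.png

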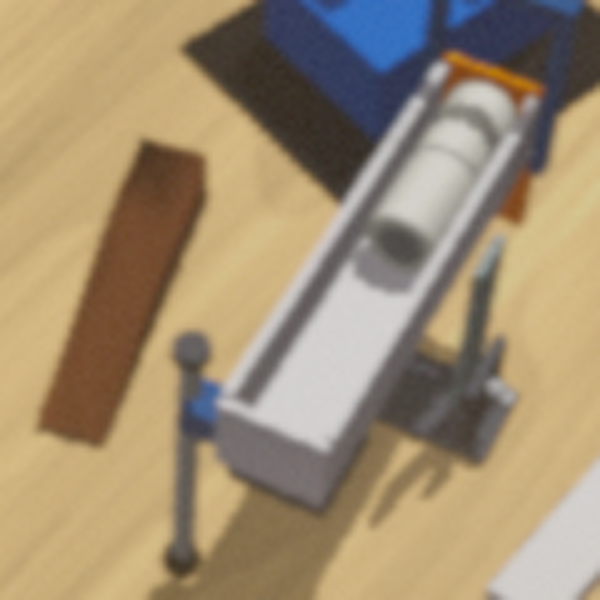

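View pics/si2.png

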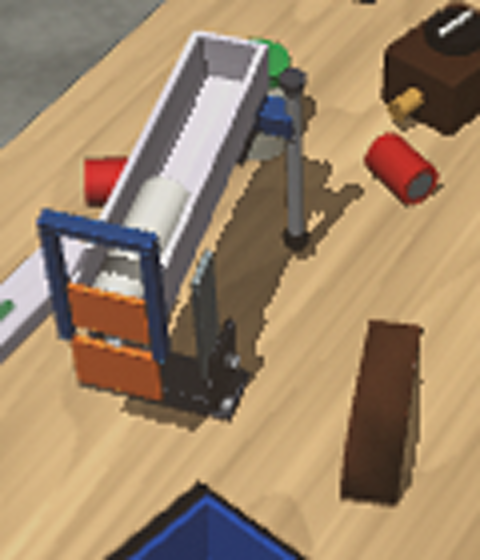

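View pics/si1.png

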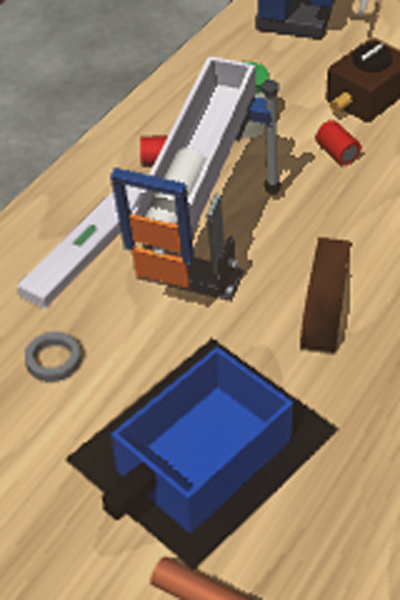

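View pics/sc1.png

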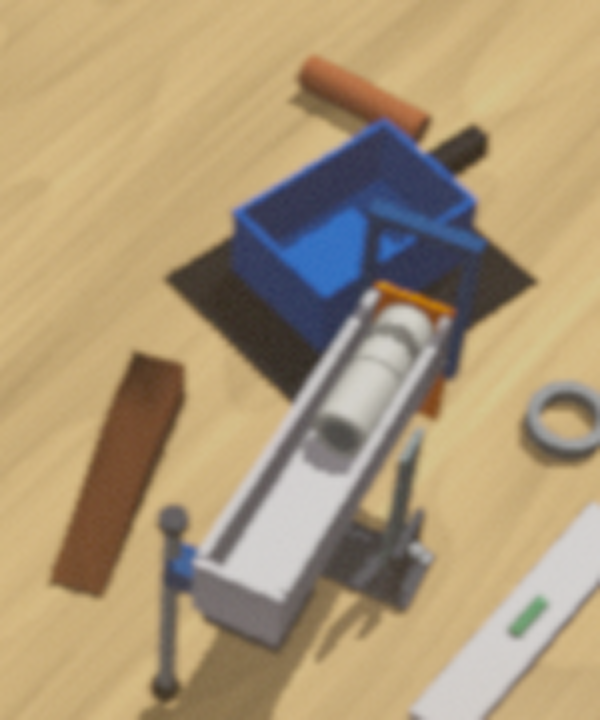

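```bash
cat > tri.py <<'E'
from h import *
import pickle
D=pickle.load(open('D.pkl','rb'))
def tri(a,b):
    o1,d1=ray(D['scene'],[a]);o2,d2=ray(D['side'],[b]);d1=d1[0];d2=d2[0]
    A=np.c_[d1,-d2];t=np.linalg.lstsq(A,o2-o1,rcond=None)[0]
    p,q=o1+t[0]*d1,o2+t[1]*d2
    return (p+q)/2,np.linalg.norm(p-q)
E
python3 - <<'E'
from tri import *
P={'foot':((261.2,261.5),(289,204.8)),'legtop':((263,220),(288.2,164.5)),
'rear-':((269,230.6),(282,156.3)),'rear+':((292,239.4),(264.5,153.7)),
'gate-':((313,140.7),(254.2,204.5)),'gate+':((340.5,150.7),(225.5,198.2)),
'tubA':((278.5,143.5),(296.5,290.5)),'tubB':((315.5,120.5),(256.5,327)),'tubC':((338.5,140.5),(225,303.5))}
X={}
for k,(a,b) in P.items():
    p,e=tri(a,b);X[k]=p;print(k,p.round(4),round(e,4))
for a,b in [('rear-','rear+'),('gate-','gate+'),('rear-','gate-'),('rear+','gate+'),('tubA','tubB'),('tubB','tubC')]:
    d=X[b]-X[a];print(a,b,np.degrees(np.arctan2(d[1],d[0])).round(1),np.linalg.norm(d[:2]).round(4))
E
```

```text
foot [ 0.6206 -0.1586  0.0261] 0.0017
legtop [ 0.6163 -0.1374  0.2235] 0.002
rear- [ 0.6521 -0.1563  0.2311] 0.0038
rear+ [ 0.7125 -0.1394  0.2295] 0.0078
gate- [0.5734 0.1297 0.2757] 0.0048
gate+ [0.656  0.1493 0.2761] 0.0032
tubA [0.3947 0.194  0.0792] 0.0024
tubB [0.4269 0.3548 0.0818] 0.0037
tubC [0.5422 0.3343 0.0785] 0.0001
rear- rear+ 15.7 0.0627
gate- gate+ 13.3 0.0848
rear- gate- 105.4 0.2967
rear+ gate+ 101.1 0.2941
tubA tubB 78.7 0.1639
tubB tubC -10.1 0.1171
```

Emit:
jog_arm --commands '[[[0,0,0.1],[0,0,0],-1],[[0.2,0.4,0.2],[0,0,0.086],-1],[[0.438,0.816,0.2],[0,0,0.172],-1],[[0.438,0.816,0.2],[0,0,0.172],-1],[[0.438,0.816,0.2],[0,0,0.172],-1],[[0.438,0.816,0.2],[0,0,0.172],-1],[[0.438,0.816,0.2],[0,0,0.172],-1],[[0.438,0.816,0.2],[0,0,0.172],-1],[[0.438,0.816,0.2],[0,0,0.172],-1],[[0.438,0.816,0.2],[0,0,0.172],-1]]'

```text
t: 2.9
tool_pos: [0.451, -0.0783, 0.3392]
orientation: [2.403, 2.022, 0.001]
force: [0.5, -1.4, -0.0]
opening: 0.0925
```

```bash
cat > look.py <<'E'
import sys
from h import *
from plant import robot
import pickle
def look(cam,name,show=True):
    s=robot.read_state(); c=robot.read_camera(cam)
    if cam=='wrist': c=wristcam(c,s)
    c['state']=s
    pickle.dump(c,open(f'{name}.pkl','wb')); cv2.imwrite(f'pics/{name}.png',c['pixels'][:,:,::-1]); return c,s
if __name__=='__main__':
    c,s=look(sys.argv[1],sys.argv[2]); print(s['t'],s['tool_pos'].round(4),s['orientation'].round(4),s['force'].round(2),s['q'].round(2),s['opening'])
E
python3 look.py wrist w1
```

```text
2.9 [ 0.451  -0.0783  0.3392] [2.4034e+00 2.0217e+00 9.0000e-04] [ 0.52 -1.36 -0.04] [-0.28 -0.28  1.66 -0.    1.76 -0.11] 0.09246595989532524
```

View pics/w1.png

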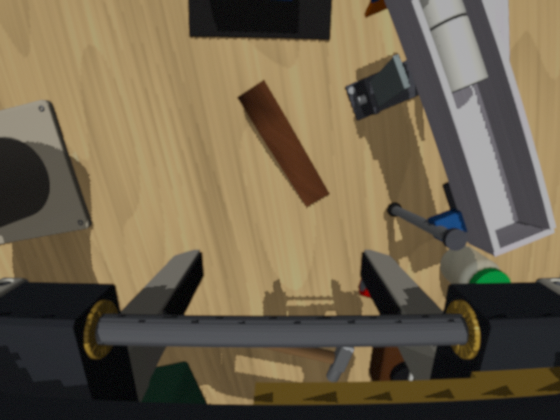

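```bash
cat > wf.py <<'E'
from h import *
from scipy.optimize import minimize
V=np.array([[x,y,z] for y in(-.0225,.0225) for x,z in [(.1,0),(.1,.006),(-.04,.05),(-.1,.05),(-.1,0)]])
def place(V,p):
    c,s=np.cos(p[2]),np.sin(p[2]);return np.c_[p[0]+c*V[:,0]-s*V[:,1],p[1]+s*V[:,0]+c*V[:,1],V[:,2]+(p[3] if len(p)>3 else 0)]
def sil(c,P,S=4):
    h=cv2.convexHull(np.float32(proj(c,P)));m=np.zeros((420*S,560*S),np.uint8)
    cv2.fillConvexPoly(m,np.int32(np.round((h+.5)*S-.5)),1);return cv2.resize(m.astype(np.float32),(560,420),interpolation=cv2.INTER_AREA)
def fit(cms,p0,V=V,scale=(.01,.01,.05)):
    def f(q):
        p=np.array(p0)+q*np.array(scale);e=0
        for c,m in cms:
            s=sil(c,place(V,p));e+=1-np.minimum(s,m).sum()/np.maximum(s,m).sum()
        return e
    n=len(p0);r=minimize(f,np.zeros(n),method='Nelder-Mead',options=dict(initial_simplex=np.r_[np.zeros((1,n)),np.eye(n)],xatol=.005,fatol=1e-5,maxiter=300))
    return np.array(p0)+r.x*np.array(scale),r.fun/len(cms)
E
cat > a.py <<'E'
from wf import *
from plant import robot
import pickle
w=pickle.load(open('w1.pkl','rb'))
R={}
for t in ['wedge','feeder','tub','leg_top']:
    r=robot.trace('wrist',t);R[t]=r
    for q in r[:3]: print(t,round(q['p'],2),q['uv'],q['pixels'].sum())
pickle.dump(R,open('R1.pkl','wb'))
D=pickle.load(open('D.pkl','rb'))
cm={'w':(w,R['wedge'][0]['pixels']*1.)}
for n in('scene','side'):cm[n]=(D[n],D[n,'wedge'][0]['pixels']*1.)
p0=[.457,-.02,np.radians(-100)]
for k in [['w'],['scene'],['side'],['w','scene','side']]:
    p,e=fit([cm[i] for i in k],p0);print(k,p.round(4),np.degrees(p[2]).round(2),round(e,3))
E
python3 a.py
```

```text
wedge 0.86 [283.5, 140.1] 3941
feeder 0.69 [471.8, 131.9] 24908
leg_top 0.92 [473.3, 131.2] 25242
['w'] [ 0.4663 -0.0372 -1.1909] -68.23 0.032
['scene'] [ 0.4667 -0.0352 -1.1983] -68.66 0.07
['side'] [ 0.4665 -0.0386 -1.1919] -68.29 0.062
['w', 'scene', 'side'] [ 0.4661 -0.0361 -1.1921] -68.3 0.062
```

```bash
python3 - <<'E'
from h import *
import pickle
w=pickle.load(open('w1.pkl','rb'))
crop(w['pixels'],340,0,560,270,3,'pics/w1c.png')
E
```

```text
(no output)
```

View pics/w1c.png

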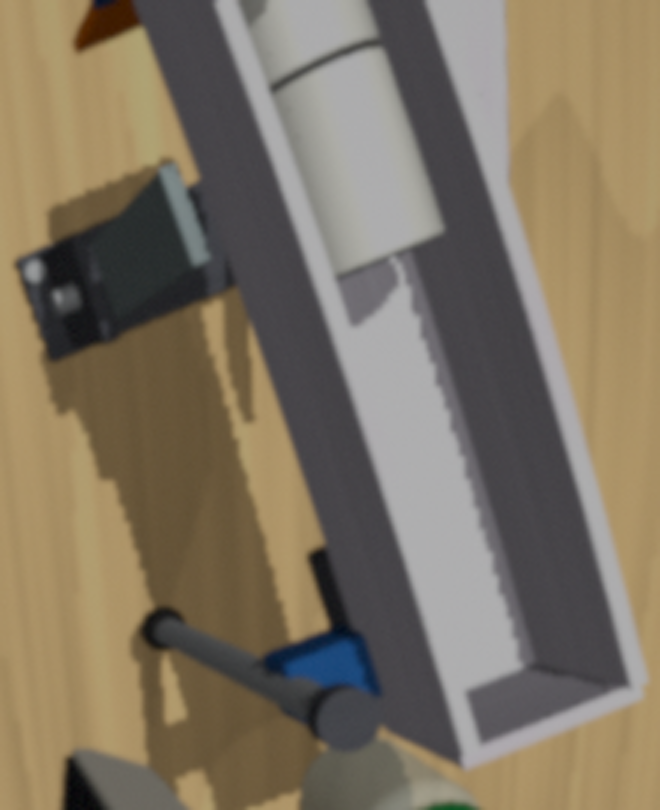

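```bash
cat > b.py <<'E'
from tri import *
w=pickle.load(open('w1.pkl','rb'))
def multi(obs):
    def f(p): return np.concatenate([(proj(c,p)[0]-np.array(u)) for c,u in obs])
    r=least_squares(f,[.6,0,.1]);return r.x,r.fun.round(1)
S,I=D['scene'],D['side']
P={'foot':[(w,(393.3,209.5)),(S,(261.2,261.5)),(I,(289,204.8))],'legtop':[(w,(455.3,239)),(S,(263,220)),(I,(288.2,164.5))],
'rear-':[(w,(496,256)),(S,(269,230.6)),(I,(282,156.3))],'rear+':[(w,(553.3,230)),(S,(292,239.4)),(I,(264.5,153.7))],
'gate-':[(S,(313,140.7)),(I,(254.2,204.5))],'gate+':[(S,(340.5,150.7)),(I,(225.5,198.2))]}
X={}
for k,o in P.items(): X[k],e=multi(o);print(k,X[k].round(4),e)
m=(X['rear-']+X['rear+'])/2;g=(X['gate-']+X['gate+'])/2;d=g-m
print(m,g,np.degrees(np.arctan2(d[1],d[0]))-90)
d=X['rear+']-X['rear-'];print(np.degrees(np.arctan2(d[1],d[0])),np.linalg.norm(d))
u=np.array([np.cos(np.radians(13.5)),np.sin(np.radians(13.5))]);print((X['foot'][:2]-m[:2])@u)
E
python3 b.py
```

```text
foot [ 0.6207 -0.1604  0.0271] [ 0.  -0.5 -0.7  0.2 -0.  -0.5]
legtop [ 0.6165 -0.1373  0.2236] [-0.  -0.  -0.3 -0.  -0.4  0. ]
rear- [ 0.6531 -0.1582  0.2331] [-0.  -0.4 -0.9  0.2 -0.5 -0.8]
rear+ [ 0.7138 -0.1417  0.2318] [-0.  -0.5 -1.7  0.3 -1.1 -1. ]
gate- [0.5734 0.1297 0.2757] [-0.9 -0.1 -0.8  0. ]
gate+ [0.656  0.1493 0.2761] [-0.6 -0.  -0.6 -0. ]
[ 0.68343898 -0.14997735  0.23245336] [0.61466623 0.13951353 0.27587688] 13.363714304955664
15.233332591264249 0.0629401276816047
-0.06339609498584446
```

Emit:
jog_arm --commands '[[[-0.0268,0.2005,-0.1],[0,0,0.0439],-1],[[-0.0268,0.2005,-0.1],[0,0,0.0878],-1],[[-0.0268,0.2005,-0.3],[0,0,0.0878],-1],[[-0.0268,0.2005,-0.42],[0,0,0.0878],-1],[[-0.0268,0.2005,-0.42],[0,0,0.0878],-1],[[-0.0268,0.2005,-0.42],[0,0,0.0878],-1]]'

```text
t: 3.9
tool_pos: [0.43, 0.0386, 0.0822]
orientation: [-1.76, -2.594, 0.009]
force: [0.3, 0.4, -0.0]
opening: 0.093
```

```bash
python3 look.py wrist w2
```

```text
3.9 [0.43   0.0386 0.0822] [-1.7604 -2.5936  0.0087] [ 0.26  0.36 -0.  ] [-0.03 -0.22  2.08 -0.    1.29 -0.41] 0.09299733534836667
```

View pics/w2.png

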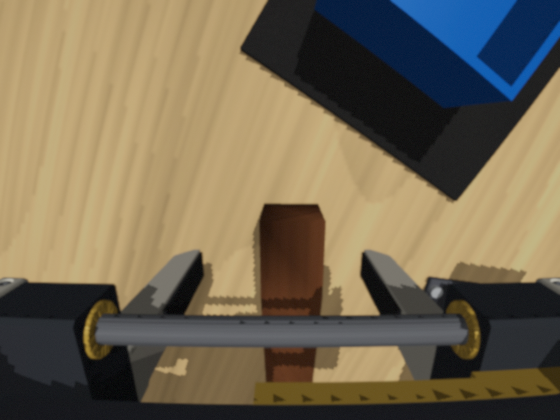

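Emit:
jog_arm --commands '[[[0.008,0.006,-0.06],[0,0,0],-1],[[0.008,0.006,-0.12],[0,0,0],-1],[[0.008,0.006,-0.12],[0,0,0],-1],[[0.008,0.006,-0.12],[0,0,0],1],[[0.008,0.006,-0.12],[0,0,0],1],[[0.008,0.006,-0.12],[0,0,0],1],[[0.008,0.006,-0.12],[0,0,0],1],[[0.008,0.006,-0.12],[0,0,0],1]]' --newtons 45

```text
t: 4.95
tool_pos: [0.4365, 0.0423, 0.0122]
orientation: [-1.762, -2.596, 0.006]
force: [0.2, -0.5, 0.1]
opening: 0.0476
```

```bash
python3 - <<'E'
from tri import *
print(onz(D['scene'],[(137,240),(145,275),(145,316),(175,305),(221,289)],0.015).round(3))
E
```

```text
[[ 0.275 -0.34   0.015]
 [ 0.384 -0.405  0.015]
 [ 0.479 -0.49   0.015]
 [ 0.52  -0.414  0.015]
 [ 0.586 -0.295  0.015]]
```

Emit:
jog_arm --commands '[[[0,0,0],[0,0,0],1],[[0,0,0],[0,0,0],1]]'

```text
t: 5.2
tool_pos: [0.4365, 0.0423, 0.0122]
orientation: [-1.762, -2.596, 0.006]
force: [0.1, -0.2, 0.4]
opening: 0.0445
```

Emit:
jog_arm --commands '[[[0,0,0.1],[0,0,0],1],[[-0.008,-0.06,0.15],[0,0,0.0284],1],[[-0.016,-0.12,0.15],[0,0,0.0568],1],[[-0.024,-0.18,0.15],[0,0,0.0852],1],[[-0.032,-0.24,0.15],[0,0,0.1136],1],[[-0.04,-0.3,0.15],[0,0,0.142],1],[[-0.048,-0.36,0.15],[0,0,0.1704],1],[[-0.0577,-0.4253,0.15],[0,0,0.1988],1],[[-0.0577,-0.4253,0.15],[0,0,0.2272],1],[[-0.0577,-0.4253,0.15],[0,0,0.2272],1]]'

```text
t: 6.45
tool_pos: [0.4012, -0.2129, 0.1015]
orientation: [0.365, -3.118, 0.007]
force: [-0.4, 1.0, -2.9]
opening: 0.0446
```

```bash
python3 look.py scene s3;python3 look.py wrist w3;python3 - <<'E'
from h import *
import pickle
c=pickle.load(open('s3.pkl','rb'));crop(c['pixels'],170,150,330,290,4,'pics/s3c.png')
E
```

```text
6.45 [ 0.4012 -0.2129  0.1015] [ 0.365  -3.1183  0.0073] [-0.4   0.99 -2.94] [-0.6  -0.19  2.02 -0.    1.31 -2.4 ] 0.044645591847285976
6.5 [ 0.4013 -0.2125  0.1016] [ 0.3616 -3.1189  0.0075] [-1.    0.22 -3.42] [-0.6  -0.19  2.02 -0.    1.31 -2.4 ] 0.04471083612517042
```

View pics/w3.png

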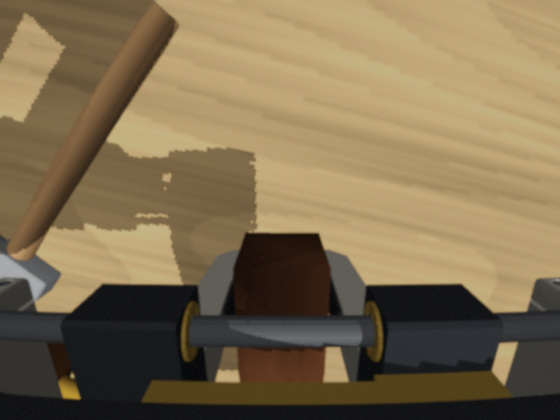

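View pics/s3c.png

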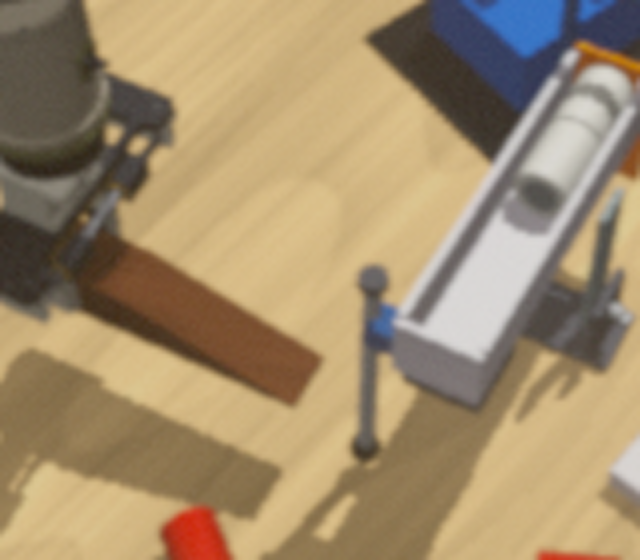

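Emit:
jog_arm --commands '[[[0.001,-0.0005,-0.1],[0,0,0],1],[[0.001,-0.0005,-0.14],[0,0,0],1],[[0.001,-0.0005,-0.148],[0,0,0],1],[[0.001,-0.0005,-0.148],[0,0,0],1],[[0.001,-0.0005,-0.148],[0,0,0],1]]'

```text
t: 7.18
tool_pos: [0.4026, -0.2125, 0.0133]
orientation: [0.361, -3.12, 0.009]
force: [-0.1, 0.4, -2.4]
opening: 0.0444
```

```bash
python3 look.py scene s4;python3 look.py side i4;python3 - <<'E'
from h import *
import pickle
c=pickle.load(open('s4.pkl','rb'));crop(c['pixels'],170,150,330,290,4,'pics/s4c.png')
c=pickle.load(open('i4.pkl','rb'));crop(c['pixels'],220,130,380,270,4,'pics/i4c.png')
E
```

```text
7.175 [ 0.4026 -0.2125  0.0133] [ 0.3606 -3.1198  0.0086] [-0.15  0.44 -2.39] [-0.59 -0.05  2.07 -0.01  1.12 -2.39] 0.044434187196980265
7.225 [ 0.4026 -0.2126  0.0133] [ 0.361  -3.1198  0.0086] [-0.09 -0.37 -1.63] [-0.59 -0.05  2.07 -0.01  1.12 -2.39] 0.04446061825359824
```

View pics/s4c.png

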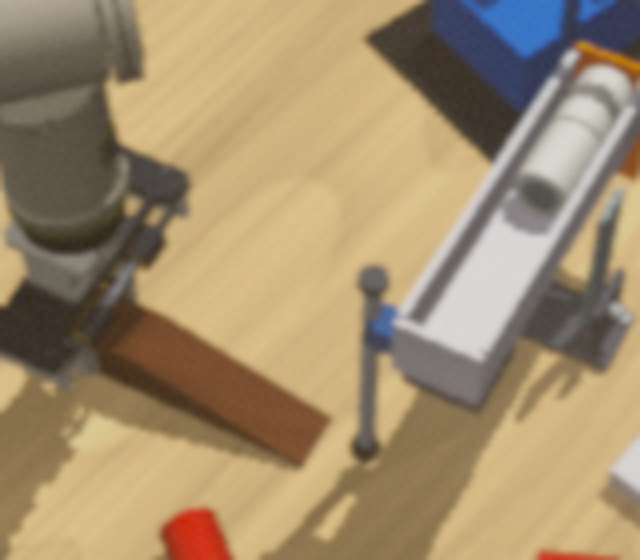

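View pics/i4c.png

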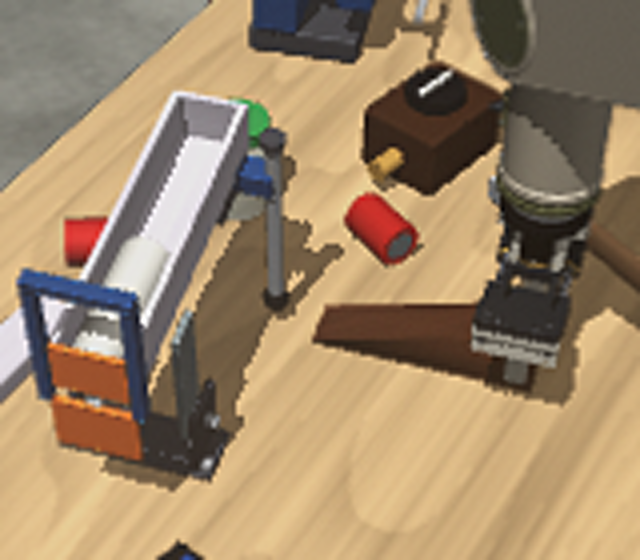

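```bash
python3 - <<'E'
from tri import *
s=pickle.load(open('s4.pkl','rb'));i=pickle.load(open('i4.pkl','rb'))
a=onz(s,[(245,266.2),(252,254.7)],0.004);print(a.round(4),a.mean(0))
b=onz(i,[(220+314/4,130+341/4),(220+327/4,130+306/4)],[.004]);print(b.round(4),b.mean(0))
u=np.array([np.cos(np.radians(13.5)),np.sin(np.radians(13.5))]);v=np.array([-u[1],u[0]])
for m in(a.mean(0)[:2],b.mean(0)[:2],np.array([.4026,-.2125])): print((m-np.array([.6207,-.1604]))@u,(m-np.array([.6207,-.1604]))@v)
E
```

```text
[[ 0.5862 -0.1925  0.004 ]
 [ 0.5765 -0.1499  0.004 ]] [ 0.58134849 -0.17119956  0.004     ]
[[ 0.5745 -0.1497  0.004 ]
 [ 0.5868 -0.1965  0.004 ]] [ 0.58066007 -0.17314585  0.004     ]
-0.04078533538713544 -0.001314737434170039
-0.04190908214708925 -0.0030465438083474876
-0.22423638309562596 0.00025396100425401097
```

Emit:
jog_arm --commands '[[[0.03,0.007,0],[0,0,0],1],[[0.06,0.014,0],[0,0,0],1],[[0.09,0.021,0],[0,0,0],1],[[0.11,0.026,0],[0,0,0],1],[[0.13,0.031,0],[0,0,0],1],[[0.15,0.036,0],[0,0,0],1],[[0.162,0.0389,0],[0,0,0],1],[[0.162,0.0389,0],[0,0,0],1]]'

```text
t: 8.28
tool_pos: [0.5008, -0.1892, 0.0135]
orientation: [-0.362, 3.12, -0.009]
force: [0.1, -0.9, -5.0]
opening: 0.0452
```

```bash
python3 look.py side i5; python3 - <<'E'
from h import *
import pickle
c=pickle.load(open('i5.pkl','rb'));crop(c['pixels'],220,130,380,270,4,'pics/i5c.png')
E
```

```text
8.275 [ 0.5008 -0.1892  0.0135] [-0.362   3.1203 -0.009 ] [ 0.13 -0.85 -5.04] [-0.45  0.16  1.86 -0.01  1.13 -2.25] 0.04517349183501677
```

View pics/i5c.png

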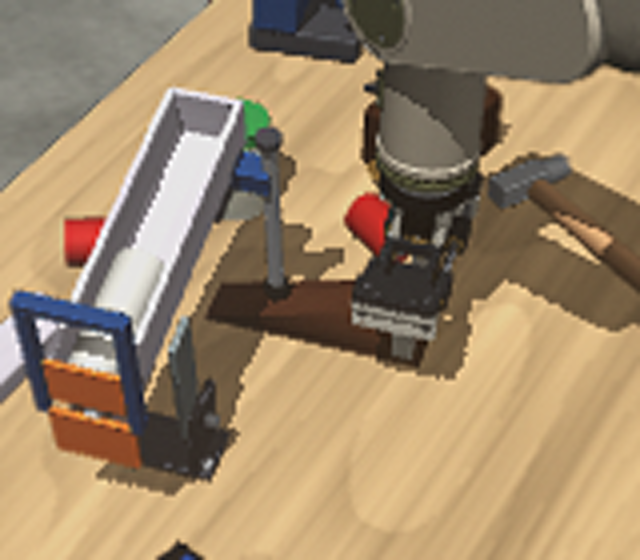

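Emit:
jog_arm --commands '[[[0.01,0.0023,-0.002],[0,0,0],1],[[0.02,0.0047,-0.002],[0,0,0],1],[[0.03,0.007,-0.002],[0,0,0],1],[[0.04,0.0094,-0.002],[0,0,0],1],[[0.0486,0.0117,-0.002],[0,0,0],1],[[0.0486,0.0117,-0.002],[0,0,0],1]]'

```text
t: 9.07
tool_pos: [0.5306, -0.1821, 0.0126]
orientation: [-0.362, 3.119, -0.009]
force: [0.3, 0.7, -3.9]
opening: 0.0446
```

Emit:
jog_arm --commands '[[[0.0033,0.0008,-0.001],[0,0,0],1],[[0.0066,0.0016,-0.001],[0,0,0],1],[[0.01,0.0024,-0.001],[0,0,0],1]]'

```text
t: 9.45
tool_pos: [0.5366, -0.1808, 0.0122]
orientation: [-0.362, 3.119, -0.01]
force: [-3.7, -0.6, -1.3]
opening: 0.0443
```

Emit:
jog_arm --commands '[[[0.0033,0.0008,0],[0,0,0],1],[[0.0066,0.0016,0],[0,0,0],1],[[0.01,0.0024,0],[0,0,0],1]]'

```text
t: 9.82
tool_pos: [0.5428, -0.1793, 0.0122]
orientation: [-0.362, 3.119, -0.01]
force: [-2.6, 0.1, -2.3]
opening: 0.045
```

Emit:
jog_arm --commands '[[[0.0033,0.0008,0],[0,0,0],1],[[0.0066,0.0016,0],[0,0,0],1]]'

```text
t: 10.07
tool_pos: [0.5469, -0.1783, 0.0122]
orientation: [-0.362, 3.119, -0.01]
force: [-3.2, -0.2, -1.5]
opening: 0.045
```

```bash
python3 look.py side i6; python3 - <<'E'
from h import *
import pickle
c=pickle.load(open('i6.pkl','rb'));crop(c['pixels'],220,130,380,270,4,'pics/i6c.png')
E
```

```text
10.075 [ 0.5469 -0.1783  0.0122] [-0.3621  3.1192 -0.0096] [-3.19 -0.22 -1.51] [-0.4   0.26  1.74 -0.01  1.14 -2.2 ] 0.04503589588771593
```

View pics/i6c.png

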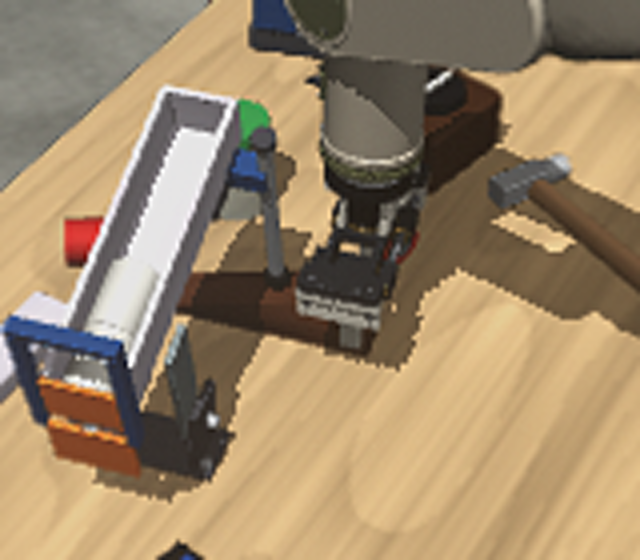

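Emit:
jog_arm --commands '[[[0.0033,0.0008,0],[0,0,0],1],[[0.0066,0.0016,0],[0,0,0],1]]'

```text
t: 10.38
tool_pos: [0.5485, -0.1778, 0.0121]
orientation: [0.362, -3.117, 0.009]
force: [-22.4, -4.4, 12.6]
opening: 0.0449
```

Emit:
jog_arm --commands '[[[0.0033,0.0008,0],[0,0,0],1]]'

```text
t: 10.5
tool_pos: [0.5485, -0.1779, 0.0121]
orientation: [0.361, -3.113, 0.008]
force: [-14.5, -3.2, 6.2]
opening: 0.0446
```

Emit:
jog_arm --commands '[[[0.0033,0.0008,0],[0,0,0],1]]'

```text
t: 10.62
tool_pos: [0.5485, -0.1779, 0.0121]
orientation: [0.359, -3.109, 0.008]
force: [-15.7, -3.2, 6.0]
opening: 0.0446
```

Emit:
jog_arm --commands '[[[0,0,0],[0,0,0],0.4],[[0,0,0],[0,0,0],-1],[[0,0,0],[0,0,0],-1],[[0,0,0],[0,0,0],-1],[[0,0,0],[0,0,0],-1]]'

```text
t: 11.25
tool_pos: [0.5489, -0.1779, 0.0123]
orientation: [0.36, -3.109, 0.008]
force: [0.7, -0.1, 0.2]
opening: 0.0801
```

```bash
python3 look.py wrist w7; python3 look.py side i7; python3 - <<'E'
from h import *
import pickle
c=pickle.load(open('i7.pkl','rb'));crop(c['pixels'],220,130,380,270,4,'pics/i7c.png')
E
```

```text
11.25 [ 0.5489 -0.1779  0.0123] [ 0.3596 -3.1095  0.0081] [ 0.68 -0.1   0.16] [-0.4   0.27  1.72 -0.01  1.15 -2.19] 0.08012818749086212
11.3 [ 0.5487 -0.1779  0.0122] [ 0.3596 -3.1092  0.008 ] [-0.63  0.88 -0.5 ] [-0.4   0.27  1.72 -0.01  1.15 -2.19] 0.08398580062635387
```

View pics/i7c.png

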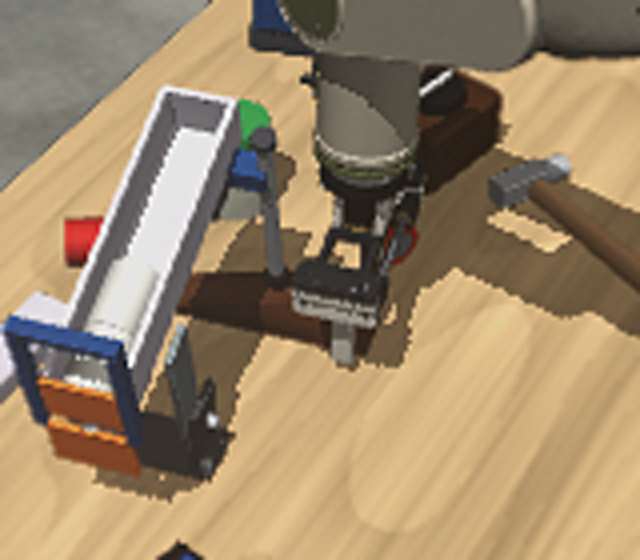

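View pics/w7.png

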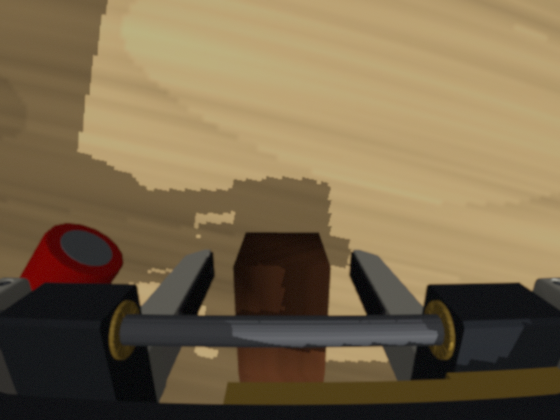

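Emit:
jog_arm --commands '[[[-0.01,-0.002,0.08],[0,0,0],-1],[[-0.02,-0.004,0.18],[0,0,0],-1],[[-0.04,0,0.3],[0,0,0],-1],[[-0.08,0,0.4],[0,0,-0.03],-1],[[-0.12,0.1,0.5],[0,0,-0.06],-1],[[-0.12,0.2,0.55],[0,0,-0.09],-1]]'

```text
t: 12.1
tool_pos: [0.4802, -0.0889, 0.3237]
orientation: [-0.527, -3.087, 0.003]
force: [0.5, 0.6, -0.1]
opening: 0.0933
```

```bash
cat > go.py <<'E'
# usage: go.py x y z heading_deg(tool x) [tilt_deg about tool y]
import sys
from h import *
from plant import robot
a=[float(v) for v in sys.argv[1:]]
s=robot.read_state();R0=cv2.Rodrigues(np.float64(s['orientation']))[0]
h=np.radians(a[3]);x=np.array([np.cos(h),np.sin(h),0]);z=np.array([0,0,-1.]);R=np.c_[x,np.cross(z,x),z]
if len(a)>4: R=R@cv2.Rodrigues(np.array([0,np.radians(a[4]),0]))[0]
print('t',s['t'],'pos',s['tool_pos'].round(4),'F',s['force'].round(1),'q',s['q'].round(2))
print('shift',((np.array(a[:3])-s['tool_pos'])/.6).round(4),'turn',(cv2.Rodrigues(R@R0.T)[0][:,0]/2/np.pi).round(4))
E
python3 go.py .49 .382 .36 79.5
```

```text
t 12.1 pos [ 0.4802 -0.0889  0.3237] F [ 0.5  0.6 -0.1] q [-0.29 -0.18  1.61 -0.    1.73 -1.52]
shift [0.0163 0.7848 0.0605] turn [-0.0011 -0.0013 -0.2253]
```

Emit:
jog_arm --commands '[[[0,0.1,0.06],[0,0,-0.028],-1],[[0,0.2,0.06],[0,0,-0.056],-1],[[0,0.3,0.06],[0,0,-0.084],-1],[[0.0163,0.4,0.06],[0,0,-0.112],-1],[[0.0163,0.5,0.06],[0,0,-0.14],-1],[[0.0163,0.6,0.06],[0,0,-0.168],-1],[[0.0163,0.7,0.06],[0,0,-0.196],-1],[[0.0163,0.785,0.06],[-0.0011,-0.0013,-0.2253],-1],[[0.0163,0.785,0.06],[-0.0011,-0.0013,-0.2253],-1]]'

```text
t: 13.22
tool_pos: [0.4889, 0.3853, 0.3588]
orientation: [-2.415, -2.008, 0.002]
force: [1.3, 0.7, 0.0]
opening: 0.0929
```

```bash
python3 look.py wrist w8; python3 look.py scene s8; python3 look.py side i8; python3 - <<'E'
from h import *
import pickle
c=pickle.load(open('i8.pkl','rb'));crop(c['pixels'],180,130,340,270,5,'pics/i8c.png')
c=pickle.load(open('s8.pkl','rb'));crop(c['pixels'],225,130,365,270,5,'pics/s8c.png')
E
```

```text
13.225 [0.4889 0.3853 0.3588] [-2.4154e+00 -2.0077e+00  1.7000e-03] [1.27 0.71 0.03] [0.58 0.18 1.18 0.   1.78 0.77] 0.09287271286237624
13.275 [0.4885 0.3867 0.3583] [-2.4152e+00 -2.0066e+00  1.8000e-03] [-1.53 -0.12 -0.83] [0.59 0.18 1.18 0.   1.78 0.77] 0.0927177258233689
13.325 [0.489  0.3847 0.3585] [-2.4121e+00 -2.0114e+00  2.4000e-03] [ 0.56 -0.62  0.03] [0.58 0.18 1.18 0.   1.78 0.76] 0.09314956240837151
```

View pics/w8.png

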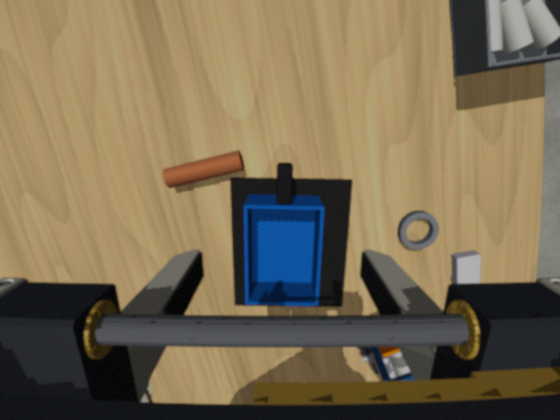

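View pics/i8c.png

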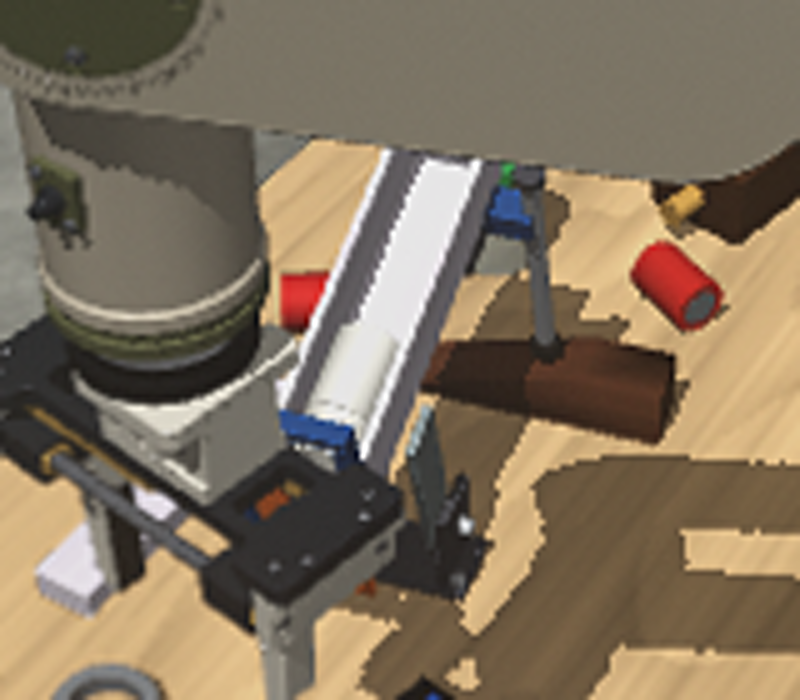

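View pics/s8c.png

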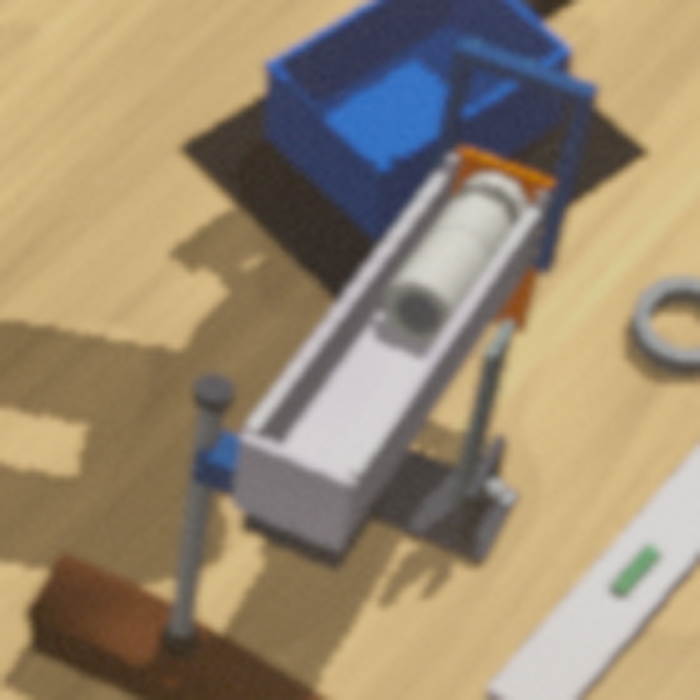

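```bash
python3 - <<'E'
from h import *
import pickle
c=pickle.load(open('w8.pkl','rb'));crop(c['pixels'],220,150,360,315,4,'pics/w8c.png')
c=pickle.load(open('w8.pkl','rb'));crop(c['pixels'],340,320,440,400,6,'pics/w8d.png')
E
```

```text
(no output)
```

View pics/w8c.png

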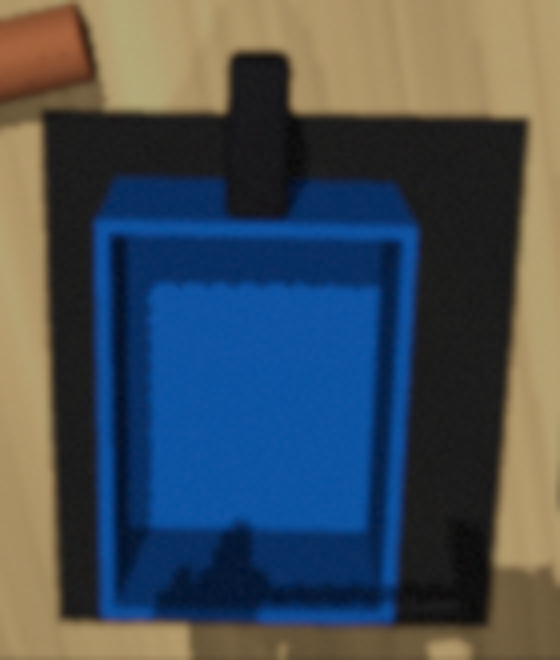

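View pics/w8d.png

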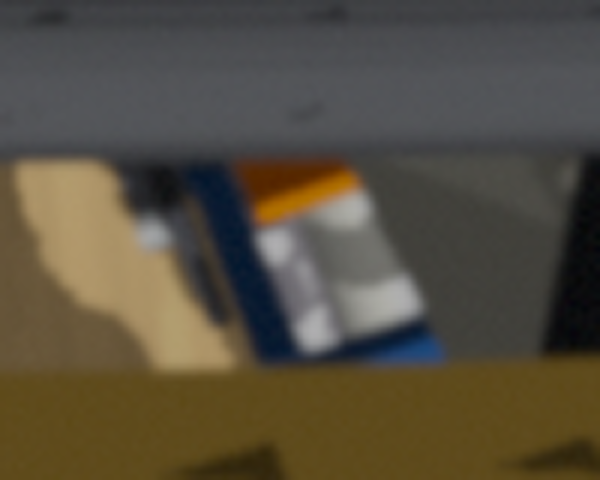

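Emit:
jog_arm --commands '[[[-0.1,0.05,0],[0,0,0],-1],[[-0.2,0.1,0],[0,0,0],-1],[[-0.24,0.12,0],[0,0,0],-1],[[-0.24,0.12,0],[0,0,0],-1]]'

```text
t: 13.88
tool_pos: [0.3439, 0.4552, 0.3598]
orientation: [-2.409, -2.016, 0.0]
force: [0.9, -1.0, 0.3]
opening: 0.093
```

```bash
python3 look.py side i9; python3 - <<'E'
from h import *
import pickle
c=pickle.load(open('i9.pkl','rb'));crop(c['pixels'],190,130,330,250,5.5,'pics/i9c.png')
c=pickle.load(open('s8.pkl','rb'));crop(c['pixels'],290,125,350,205,9,'pics/s8d.png')
w=pickle.load(open('w8.pkl','rb'))
r=onz(w,[(243.75,204.5),(324.5,207),(245.5,304),(318.75,305)],.08)
p=onz(w,[(231.3,178.3),(351.7,180),(235.5,304.7),(341.5,306)],.005)
print(r.round(4),p.round(4),r.mean(0),p.mean(0))
V=np.array([[-.06,.085],[.06,.085],[-.06,-.085],[.06,-.085]]);
def f(q,V,r):
    c,s=np.cos(q[2]),np.sin(q[2]);return (V@np.array([[c,s],[-s,c]])+q[:2]-r[:,:2]).ravel()
for V,r in((V,r),(np.array([[-.105,.125],[.105,.125],[-.105,-.125],[.105,-.125]]),p)):
    q=least_squares(f,[.47,.26,-.17],args=(V,r));print(q.x.round(4),np.degrees(q.x[2]),q.fun.round(3))
E
```

```text
13.875 [0.3439 0.4552 0.3598] [-2.4086e+00 -2.0161e+00  3.0000e-04] [ 0.86 -0.97  0.31] [0.83 0.04 1.33 0.   1.77 1.01] 0.09301792882720249
[[0.4258 0.3603 0.08  ]
 [0.5439 0.3345 0.08  ]
 [0.3917 0.1938 0.08  ]
 [0.5108 0.1699 0.08  ]] [[0.4019 0.3923 0.005 ]
 [0.6037 0.352  0.005 ]
 [0.3535 0.1507 0.005 ]
 [0.5553 0.1104 0.005 ]] [0.4680487  0.26463313 0.08      ] [0.47858942 0.2513355  0.005     ]
[ 0.468   0.2646 -0.2026] -11.608024702950717 [ 0.001 -0.    -0.     0.001  0.001 -0.    -0.001 -0.001]
[ 0.4786  0.2513 -0.1974] -11.308816762409387 [-0.002  0.002  0.002  0.001 -0.002 -0.001  0.002 -0.002]
```

View pics/i9c.png

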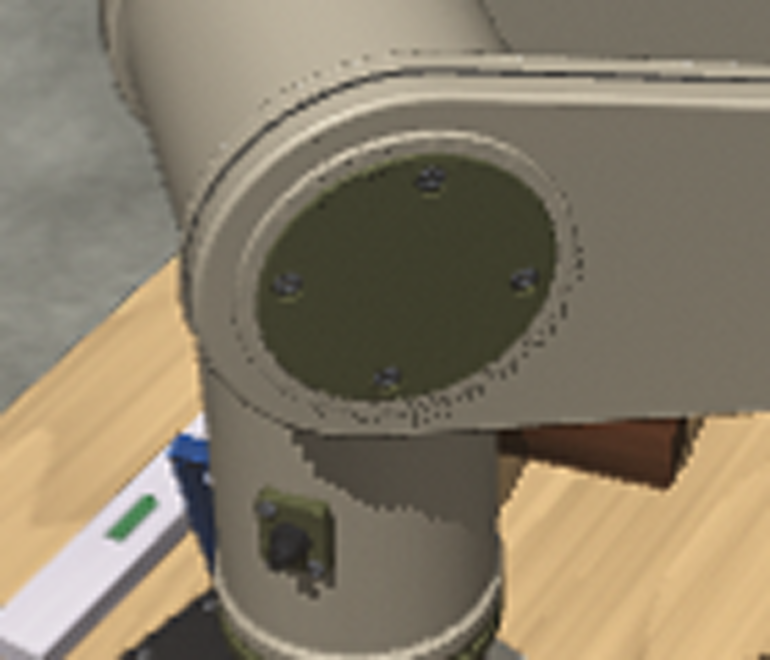

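View pics/s8d.png

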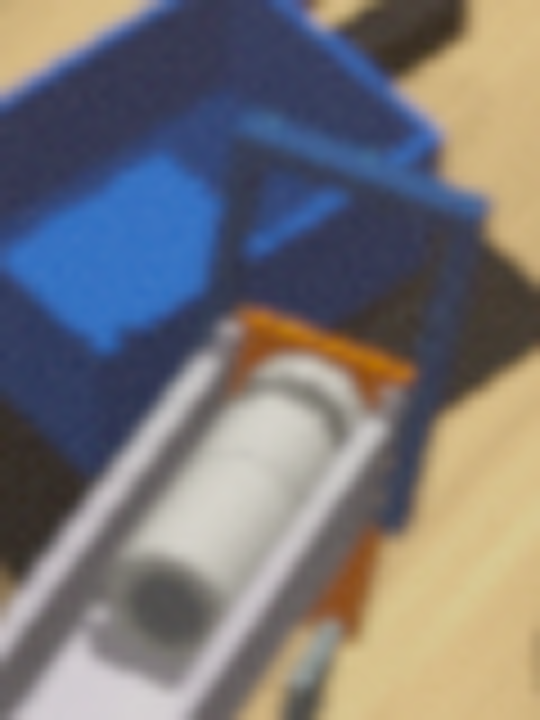

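```bash
python3 - <<'E'
from h import *
import pickle
c=pickle.load(open('i7.pkl','rb'));crop(c['pixels'],215,195,285,255,10,'pics/i7d.png')
E
```

```text
(no output)
```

View pics/i7d.png

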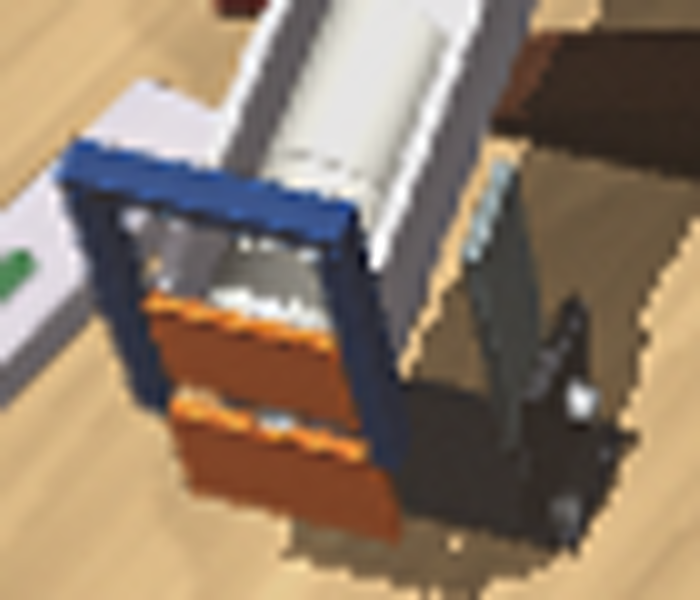

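```bash
python3 - <<'E'
from tri import *
D['scene']=pickle.load(open('s8.pkl','rb'));D['side']=pickle.load(open('i7.pkl','rb'))
P={'gate-':((316.7,159.4),(248.5,229.2)),'gate+':((335.9,166.7),(229.7,224.7)),
'fr-':((316.7,138.9),(250.5,217.5)),'fr+':((343.9,147.8),(221.5,211.5)),'padbot+':((328.3,196.1),(234,244))}
X={}
for k,(a,b) in P.items(): X[k],e=tri(a,b);print(k,X[k].round(4),round(e,4))
for n in('gate','fr'):
    d=X[n+'+']-X[n+'-'];print(n,(X[n+'+']+X[n+'-'])/2,np.degrees(np.arctan2(d[1],d[0])),np.linalg.norm(d))
# paddle corners from side on vertical plane guesses
u=np.array([np.cos(np.radians(13.4)),np.sin(np.radians(13.4))]);v=np.array([-u[1],u[0]])
I=D['side']
for z in(.08,.1,.12):print(z,onz(I,[(233.5,236.8),(252,241)],z).round(4))
m=np.array([.6834,-.15]) # rear mid (as found)
g=(X['fr+']+X['fr-'])/2
for k in X: print(k,(X[k][:2]-g[:2])@u,(X[k][:2]-g[:2])@v)
E
```

```text
gate- [0.584  0.1456 0.1864] 0.0008
gate+ [0.6431 0.1591 0.1857] 0.004
fr- [0.5667 0.1591 0.2534] 0.0038
fr+ [0.6482 0.1813 0.2543] 0.0024
padbot+ [0.6513 0.1322 0.0721] 0.0037
gate [0.61357842 0.15233761 0.18602607] 12.804432507314198 0.060615783190886376
fr [0.60746256 0.17017142 0.25385777] 15.230410687418715 0.08449648061254743
0.08 [[0.6674 0.1143 0.08  ]
 [0.6071 0.099  0.08  ]]
0.1 [[0.6554 0.129  0.1   ]
 [0.5963 0.114  0.1   ]]
0.12 [[0.6434 0.1437 0.12  ]
 [0.5854 0.129  0.12  ]]
gate- -0.0284878471494827 -0.018450626575734742
gate+ 0.03212068635279666 -0.01908065155744792
fr- -0.04222413931097045 -0.001349380709074398
fr+ 0.04222413931097045 0.001349380709074398
padbot+ 0.03386082111987072 -0.047094123404078606
```

```bash
python3 go.py .4901 .3724 .042 78.4; python3 - <<'E'
from tri import *
D['scene']=pickle.load(open('s8.pkl','rb'));D['side']=pickle.load(open('i7.pkl','rb'))
print(tri((333.9,183.9),(230,236)))
E
```

```text
t 13.925 pos [0.3453 0.4546 0.3595] F [ 0.4  0.7 -0.5] q [ 0.83  0.04  1.33 -0.    1.77  1.01]
shift [ 0.2414 -0.137  -0.5292] turn [ 0.     -0.     -0.0038]
(array([0.65363151, 0.14770509, 0.12153614]), np.float64(0.00021148089988723642))
```

Emit:
jog_arm --commands '[[[0.1,-0.06,-0.05],[0,0,-0.0038],-1],[[0.2,-0.12,-0.1],[0,0,-0.0038],-1],[[0.2414,-0.137,-0.2],[0,0,-0.0038],-1],[[0.2414,-0.137,-0.3],[0,0,-0.0038],-1],[[0.2414,-0.137,-0.4],[0,0,-0.0038],-1],[[0.2414,-0.137,-0.4],[0,0,-0.0038],-1],[[0.2414,-0.137,-0.4],[0,0,-0.0038],-1]]'

```text
t: 14.8
tool_pos: [0.4905, 0.3714, 0.1196]
orientation: [2.435, 1.984, -0.002]
force: [0.4, 0.1, 0.8]
opening: 0.0931
```

```bash
python3 look.py wrist w10;python3 go.py .4901 .3724 .042 78.4
```

```text
14.8 [0.4905 0.3714 0.1196] [ 2.4354  1.9845 -0.0025] [0.45 0.12 0.83] [ 0.56  0.24  1.55 -0.    1.35  0.77] 0.09312264790596374
t 14.85 pos [0.4915 0.3725 0.1218] F [ 0.1  0.6 -0.2] q [ 0.57  0.24  1.55 -0.    1.35  0.77]
shift [-0.0024 -0.0002 -0.133 ] turn [-0.0002  0.0003  0.0001]
```

View pics/w10.png

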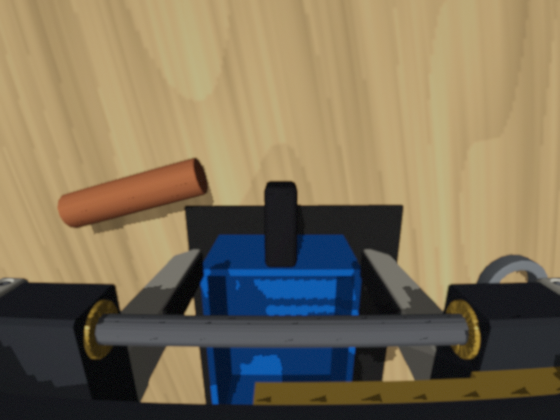

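```bash
python3 - <<'E'
from h import *
import pickle
w=pickle.load(open('w10.pkl','rb'))
print(proj(w,[[.4901,.3724,.078],[.4905,.3714,.1196]]),onz(w,[(281,183),(281,263)],.078))
E
```

```text
[[281.43956472 235.87920513]
 [282.32873183 261.53199186]] [[0.49756484 0.41018416 0.078     ]
 [0.48547553 0.35153521 0.078     ]]
```

Aligned: handle bar spans rows 183–263 at column 281, and the planned grip projects to (281,236). Descend and grip.

Emit:
jog_arm --commands '[[[-0.002,0,-0.07],[0,0,0],-1],[[-0.002,0,-0.133],[0,0,0],-1],[[-0.002,0,-0.133],[0,0,0],-1],[[-0.002,0,-0.133],[0,0,0],1],[[-0.002,0,-0.133],[0,0,0],1],[[-0.002,0,-0.133],[0,0,0],1],[[-0.002,0,-0.133],[0,0,0],1],[[-0.002,0,-0.133],[0,0,0],1],[[-0.002,0,-0.133],[0,0,0],1],[[-0.002,0,-0.133],[0,0,0],1]]' --newtons 60

```text
t: 16.1
tool_pos: [0.4902, 0.3724, 0.0418]
orientation: [2.435, 1.985, 0.003]
force: [-0.3, 0.1, 0.6]
opening: 0.0279
```

Emit:
jog_arm --commands '[[[0,0,0],[0,0,0],1],[[0,0,0],[0,0,0],1],[[0,0,0],[0,0,0],1]]'

```text
t: 16.48
tool_pos: [0.4903, 0.3725, 0.0419]
orientation: [2.435, 1.985, 0.003]
force: [1.4, 0.3, 1.0]
opening: 0.0235
```

```bash
python3 go.py .556 .383 .073 103.4
```

```text
t 16.475 pos [0.4903 0.3725 0.0419] F [1.4 0.3 1. ] q [ 0.57  0.32  1.61 -0.    1.22  0.77]
shift [0.1096 0.0175 0.0519] turn [-0.0002  0.0002  0.0695]
```

Emit:
jog_arm --commands '[[[0,0,0.03],[0,0,0],1],[[0,0,0.052],[0,0,0],1],[[0.04,0.006,0.052],[0,0,0.02],1],[[0.08,0.012,0.052],[0,0,0.045],1],[[0.11,0.0175,0.052],[0,0,0.0694],1],[[0.11,0.0175,0.052],[0,0,0.0694],1],[[0.11,0.0175,0.052],[0,0,0.0694],1]]'

```text
t: 17.35
tool_pos: [0.5558, 0.383, 0.0735]
orientation: [-1.952, -2.462, -0.003]
force: [-1.2, 0.1, -2.9]
opening: 0.0237
```

```bash
python3 look.py scene s11;python3 look.py side i11;python3 - <<'E'
from h import *
import pickle
c=pickle.load(open('s11.pkl','rb'));crop(c['pixels'],245,90,385,210,5,'pics/s11c.png')
c=pickle.load(open('i11.pkl','rb'));crop(c['pixels'],180,180,320,330,4,'pics/i11c.png')
E
```

```text
17.35 [0.5558 0.383  0.0735] [-1.9517 -2.4615 -0.0028] [-1.19  0.13 -2.89] [0.53 0.43 1.4  0.   1.31 0.3 ] 0.023690815561511345
17.4 [0.5555 0.383  0.0733] [-1.9508 -2.4621 -0.0025] [-0.09 -0.67 -2.63] [0.53 0.43 1.4  0.   1.31 0.3 ] 0.02337924101192283
```

View pics/s11c.png

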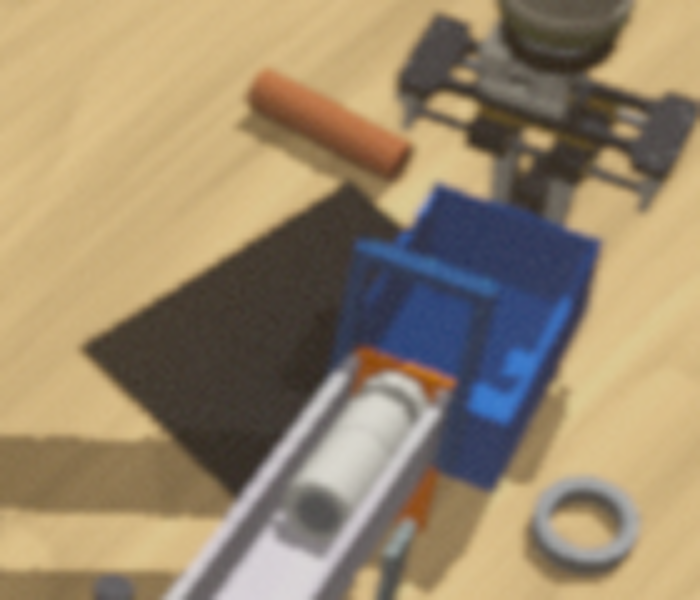

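View pics/i11c.png

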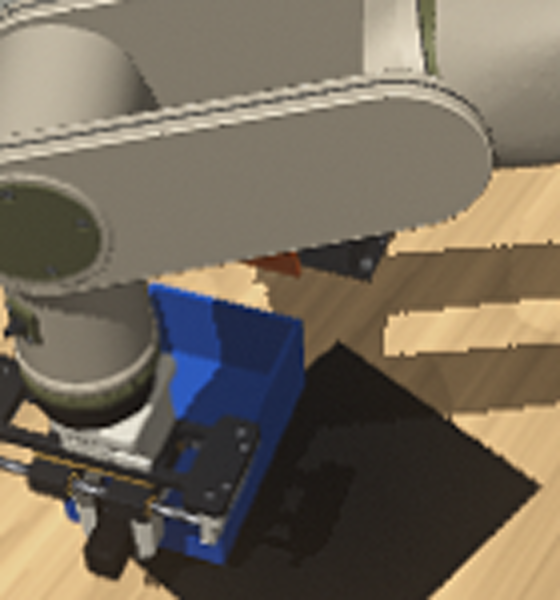

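```bash
python3 - <<'E'
from h import *
import pickle
s=pickle.load(open('s11.pkl','rb'));i=pickle.load(open('i11.pkl','rb'))
a=np.radians(13.2);c,d=np.cos(a),np.sin(a)
def W(x,y,z): return [.5556+c*x-d*(y-.11),.383+d*x+c*(y-.11),z]
for n,p in {'-x-y rim':W(-.06,-.085,.111),'-x-y bot':W(-.06,-.085,.036),'+x+y rim':W(.06,.085,.111),'-x+y rim':W(-.06,.085,.111),'+x-y rim':W(.06,-.085,.111),'+x-y bot':W(.06,-.085,.036)}.items():
    print(n,np.round(p,3),'s',((proj(s,p)-[245,90])*5).round(0),'i',((proj(i,p)-[180,180])*4).round(0))
E
```

```text
-x-y rim [0.542 0.179 0.111] s [[329. 359.]] i [[300. 318.]]
-x-y bot [0.542 0.179 0.036] s [[323. 431.]] i [[304. 382.]]
+x+y rim [0.62  0.372 0.111] s [[602. 242.]] i [[ 52. 457.]]
-x+y rim [0.503 0.345 0.111] s [[434. 183.]] i [[214. 503.]]
+x-y rim [0.659 0.207 0.111] s [[505. 425.]] i [[150. 280.]]
+x-y bot [0.659 0.207 0.036] s [[492. 496.]] i [[159. 344.]]
```

Emit:
jog_arm --commands '[[[0.0055,-0.023,0.003],[0,0,0],1],[[0.011,-0.046,0.003],[0,0,0],1],[[0.0165,-0.069,0.003],[0,0,0],1],[[0.0205,-0.086,0.003],[0,0,0],1],[[0.0205,-0.086,0.003],[0,0,0],1]]'

```text
t: 18.08
tool_pos: [0.5681, 0.3302, 0.075]
orientation: [-1.952, -2.461, -0.002]
force: [-0.7, 0.6, -1.7]
opening: 0.0237
```

```bash
python3 look.py scene s12;python3 - <<'E'
from h import *
import pickle
c=pickle.load(open('s12.pkl','rb'));crop(c['pixels'],245,90,385,210,5,'pics/s12c.png')
E
```

```text
18.075 [0.5681 0.3302 0.075 ] [-1.9519e+00 -2.4613e+00 -2.2000e-03] [-0.71  0.59 -1.74] [0.45 0.38 1.46 0.   1.3  0.22] 0.02373045848698599
```

View pics/s12c.png

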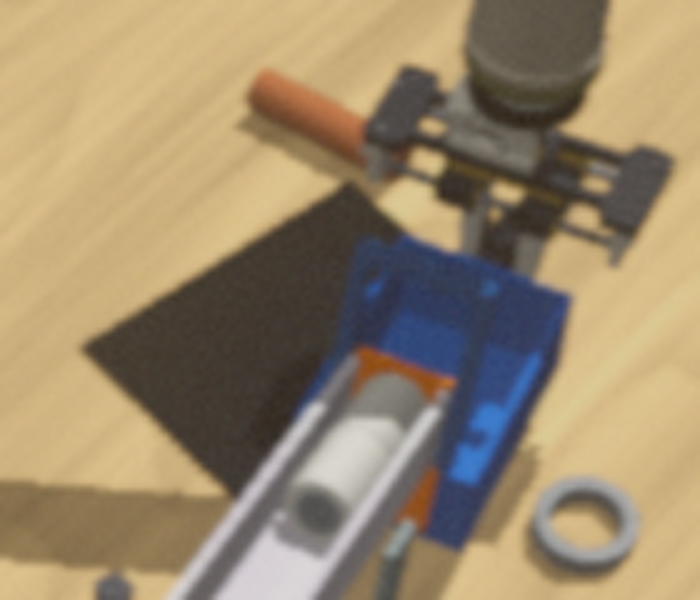

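Emit:
jog_arm --commands '[[[0.002,-0.0081,0],[0,0,0],1],[[0.0039,-0.0162,0],[0,0,0],1],[[0.0058,-0.0243,0],[0,0,0],1]]'

```text
t: 18.5
tool_pos: [0.5714, 0.317, 0.0754]
orientation: [-1.95, -2.462, -0.004]
force: [-0.8, 5.7, -1.4]
opening: 0.0235
```

Emit:
jog_arm --commands '[[[0.0027,-0.0113,0],[0,0,0],1],[[0.0054,-0.0227,0],[0,0,0],1],[[0.0077,-0.0324,0],[0,0,0],1]]'

```text
t: 18.88
tool_pos: [0.5761, 0.2983, 0.0758]
orientation: [-1.949, -2.462, -0.006]
force: [-1.4, 6.2, -0.6]
opening: 0.0237
```

Emit:
jog_arm --commands '[[[0.0016,-0.0065,0],[0,0,0],1],[[0.0031,-0.013,0],[0,0,0],1],[[0.0031,-0.013,0],[0,0,0],1]]'

```text
t: 19.25
tool_pos: [0.577, 0.2934, 0.0759]
orientation: [-1.945, -2.461, -0.011]
force: [-2.9, 15.5, -6.0]
opening: 0.0237
```

```bash
python3 look.py scene s13;python3 - <<'E'
from h import *
import pickle
c=pickle.load(open('s13.pkl','rb'));crop(c['pixels'],245,90,385,210,5,'pics/s13c.png')
E
```

```text
19.25 [0.577  0.2934 0.0759] [-1.9451 -2.4613 -0.0106] [-2.9  15.45 -5.97] [0.39 0.35 1.49 0.01 1.29 0.15] 0.02369735076678479
```

View pics/s13c.png

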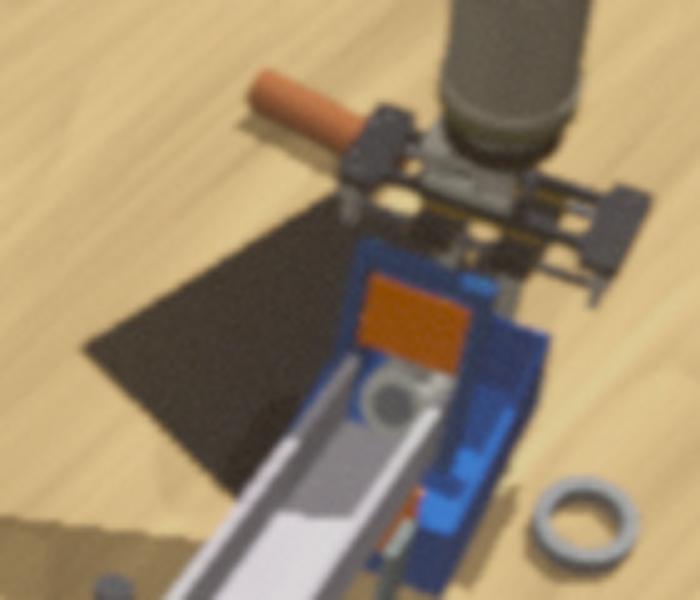

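Emit:
jog_arm --commands '[[[0,0,0],[0,0,0],1],[[0,0,0],[0,0,0],1],[[0,0,0],[0,0,0],1],[[0,0,0],[0,0,0],1],[[0,0,0],[0,0,0],1],[[0,0,0],[0,0,0],1],[[0,0,0],[0,0,0],1],[[0,0,0],[0,0,0],1]]'

```text
t: 20.3
tool_pos: [0.5761, 0.2939, 0.0748]
orientation: [-1.944, -2.46, -0.01]
force: [0.3, 5.1, -6.1]
opening: 0.0239
```

```bash
python3 look.py scene s14;python3 - <<'E'
from h import *
import pickle
c=pickle.load(open('s14.pkl','rb'));crop(c['pixels'],245,90,385,210,5,'pics/s14c.png')
E
```

```text
20.3 [0.5761 0.2939 0.0748] [-1.9437 -2.46   -0.0099] [ 0.33  5.12 -6.09] [0.39 0.36 1.49 0.01 1.29 0.15] 0.023852089278684117
```

View pics/s14c.png

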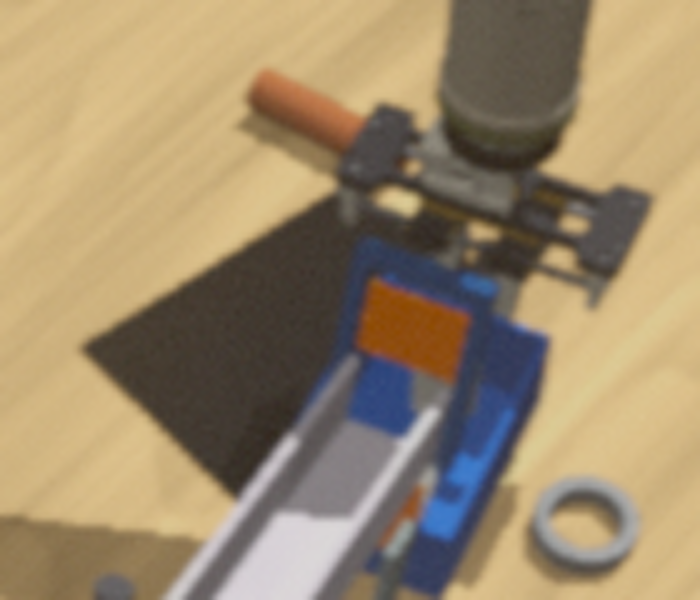

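Emit:
jog_arm --commands '[[[-0.0016,0.0065,0],[0,0,0],1],[[-0.0031,0.013,0],[0,0,0],1],[[-0.0047,0.0195,0],[0,0,0],1],[[-0.0062,0.026,0],[0,0,0],1],[[-0.0078,0.0325,0],[0,0,0],1],[[-0.0093,0.039,0],[0,0,0],1],[[-0.0108,0.0455,0],[0,0,0],1],[[-0.0124,0.052,0],[0,0,0],1],[[-0.014,0.0585,0],[0,0,0],1],[[-0.0155,0.065,0],[0,0,0],1]]'

```text
t: 21.6
tool_pos: [0.5668, 0.3329, 0.0749]
orientation: [-1.944, -2.46, -0.01]
force: [-0.0, -0.7, -4.7]
opening: 0.0238
```

```bash
python3 look.py scene s15;python3 look.py wrist w15;python3 - <<'E'
from h import *
import pickle
c=pickle.load(open('s15.pkl','rb'));crop(c['pixels'],245,90,385,210,5,'pics/s15c.png')
E
```

```text
21.6 [0.5668 0.3329 0.0749] [-1.944  -2.4601 -0.0097] [-0.03 -0.69 -4.73] [0.45 0.38 1.46 0.01 1.3  0.21] 0.023807873003509797
21.65 [0.5666 0.3335 0.0749] [-1.9434 -2.4601 -0.0102] [-0.56 -0.07 -3.48] [0.45 0.38 1.46 0.01 1.3  0.21] 0.023776988211222955
```

View pics/s15c.png

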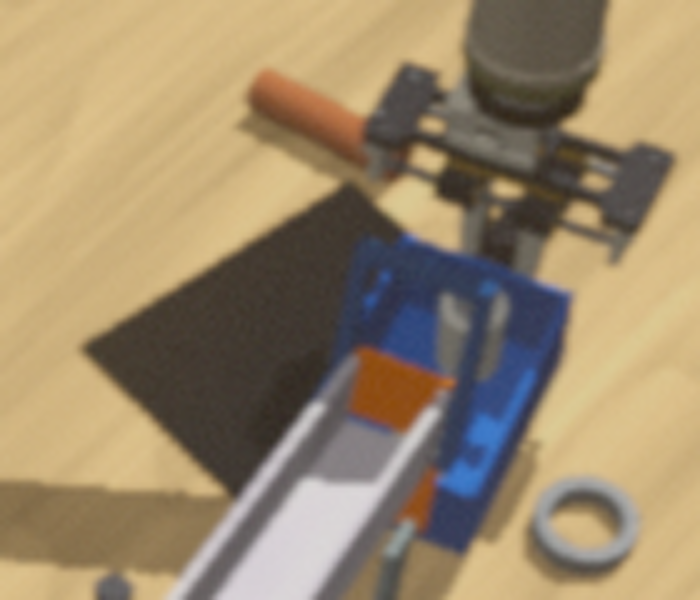

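View pics/w15.png

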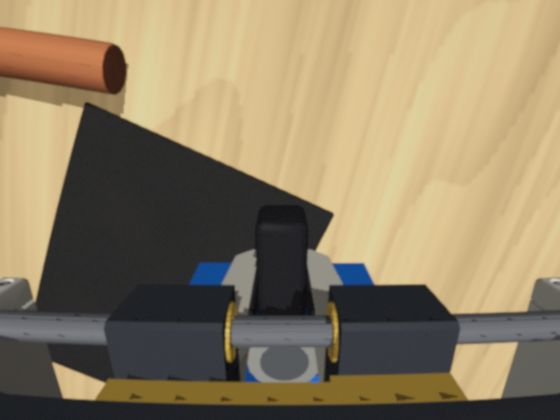

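Emit:
jog_arm --commands '[[[-0.004,0.016,0],[0,0,0],1],[[-0.008,0.033,0],[0,0,0],1],[[-0.012,0.05,0],[0,0,0],1],[[-0.016,0.067,0],[0,0,0],1],[[-0.02,0.083,0],[0,0,0],1],[[-0.02,0.083,0],[0,0,0],1]]'

```text
t: 22.45
tool_pos: [0.5543, 0.384, 0.0748]
orientation: [-1.942, -2.461, -0.01]
force: [0.6, -0.1, -2.4]
opening: 0.0235
```

```bash
python3 look.py scene s16;python3 look.py side i16;python3 - <<'E'
from h import *
import pickle
c=pickle.load(open('s16.pkl','rb'));crop(c['pixels'],245,90,385,210,5,'pics/s16c.png')
c=pickle.load(open('i16.pkl','rb'));crop(c['pixels'],180,180,320,330,4,'pics/i16c.png')
E
python3 go.py .4902 .3724 .050 78.4
```

```text
22.45 [0.5543 0.384  0.0748] [-1.9418 -2.4614 -0.01  ] [ 0.64 -0.11 -2.39] [0.53 0.42 1.41 0.01 1.31 0.29] 0.02348671906942785
22.5 [0.5545 0.3834 0.0747] [-1.9424 -2.4612 -0.0096] [-0.04 -0.76 -3.98] [0.52 0.42 1.41 0.01 1.31 0.29] 0.02341153966717939
t 22.55 pos [0.5547 0.383  0.0747] F [ 0.1 -0.  -3.6] q [0.52 0.42 1.41 0.01 1.31 0.29]
shift [-0.1075 -0.0177 -0.0412] turn [-0.0014  0.0001 -0.0695]
```

View pics/s16c.png

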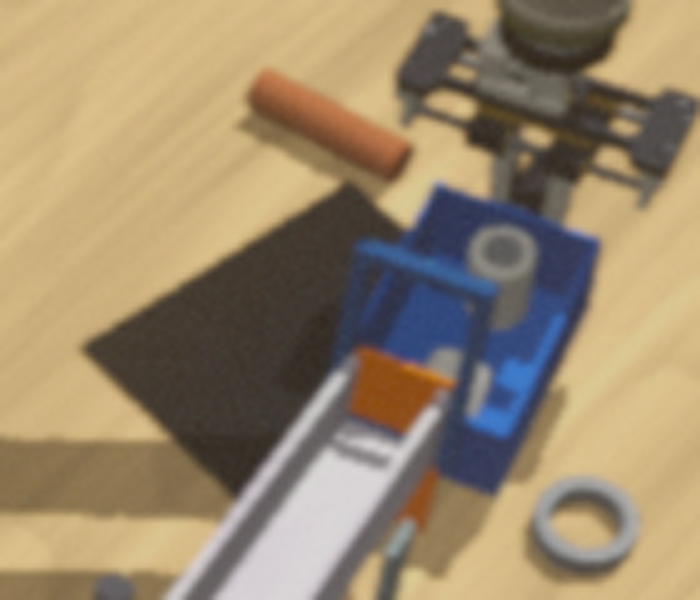

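View pics/i16c.png

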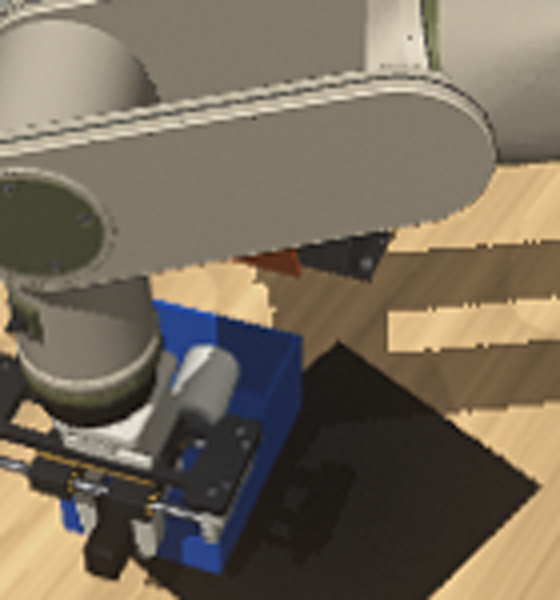

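```bash
python3 go.py .4902 .3724 .075 78.4 -4.5
```

```text
t 22.55 pos [0.5547 0.383  0.0747] F [ 0.1 -0.  -3.6] q [0.52 0.42 1.41 0.01 1.31 0.29]
shift [-0.1075 -0.0177  0.0005] turn [-0.014  -0.0001 -0.0694]
```

Emit:
jog_arm --commands '[[[0,0,0],[-0.007,0,0],1],[[-0.025,-0.004,0],[-0.014,0,-0.015],1],[[-0.05,-0.008,0],[-0.014,0,-0.03],1],[[-0.08,-0.013,0],[-0.014,0,-0.048],1],[[-0.1075,-0.0177,0],[-0.014,0,-0.0694],1],[[-0.1075,-0.0177,0],[-0.014,0,-0.0694],1],[[-0.1075,-0.0177,0],[-0.014,0,-0.0694],1]]'

```text
t: 23.42
tool_pos: [0.491, 0.3723, 0.0751]
orientation: [2.392, 1.956, -0.093]
force: [0.1, 0.7, -4.1]
opening: 0.0239
```

```bash
python3 look.py scene s17;python3 look.py side i17;python3 - <<'E'
from h import *
import pickle
c=pickle.load(open('s17.pkl','rb'));crop(c['pixels'],245,90,385,210,5,'pics/s17c.png')
i=pickle.load(open('i17.pkl','rb'));crop(i['pixels'],190,220,330,360,4,'pics/i17c.png')
s=c
a=np.radians(-11.6);c,d=np.cos(a),np.sin(a);T=i['state']['tool_pos']
def W(x,y,z): return [T[0]+c*x-d*(y-.11),T[1]+d*x+c*(y-.11),T[2]-.042+.005+z]
for x in(-.06,.06):
  for y in(-.085,.085):
    for z in(0,.075):
      p=W(x,y,z);print(x,y,z,'s',((proj(s,p)-[245,90])*5).round(0),'i',((proj(i,p)-[190,220])*4).round(0))
E
python3 go.py .4902 .3724 .042 78.4 -4.5
```

```text
23.425 [0.491  0.3723 0.0751] [ 2.3924  1.9564 -0.0931] [ 0.08  0.7  -4.1 ] [ 0.6   0.34  1.52 -0.06  1.34  0.81] 0.023949397762852084
23.475 [0.4911 0.3724 0.0751] [ 2.3931  1.9558 -0.0931] [-0.56  0.11 -3.27] [ 0.6   0.34  1.52 -0.06  1.34  0.81] 0.023226857643173778
-0.06 -0.085 0 s [[163. 307.]] i [[425. 316.]]
-0.06 -0.085 0.075 s [[163. 232.]] i [[428. 254.]]
-0.06 0.085 0 s [[351. 192.]] i [[261. 468.]]
-0.06 0.085 0.075 s [[357. 116.]] i [[257. 408.]]
0.06 -0.085 0 s [[277. 415.]] i [[305. 228.]]
0.06 -0.085 0.075 s [[281. 342.]] i [[304. 164.]]
0.06 0.085 0 s [[466. 293.]] i [[141. 367.]]
0.06 0.085 0.075 s [[477. 218.]] i [[131. 305.]]
t 23.525 pos [0.491  0.3724 0.075 ] F [ 0.2 -0.6 -3.7] q [ 0.6   0.34  1.52 -0.06  1.34  0.81]
shift [-0.0014  0.     -0.055 ] turn [-0.0001  0.     -0.0003]
```

View pics/s17c.png

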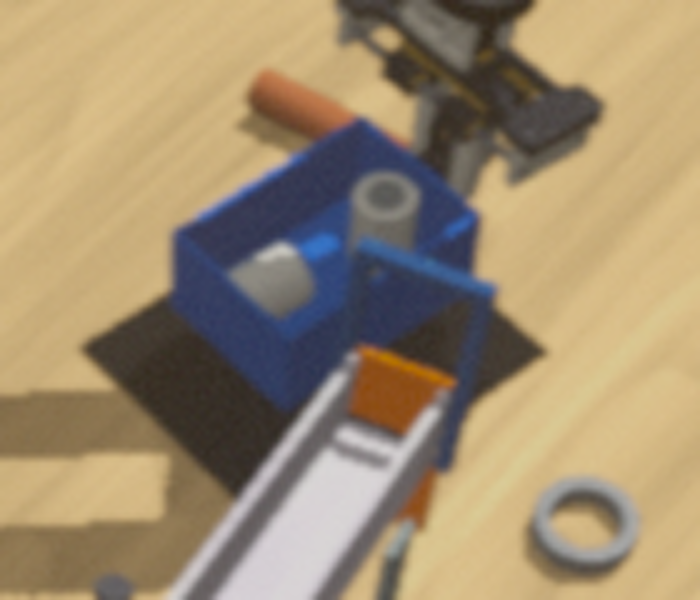

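View pics/i17c.png

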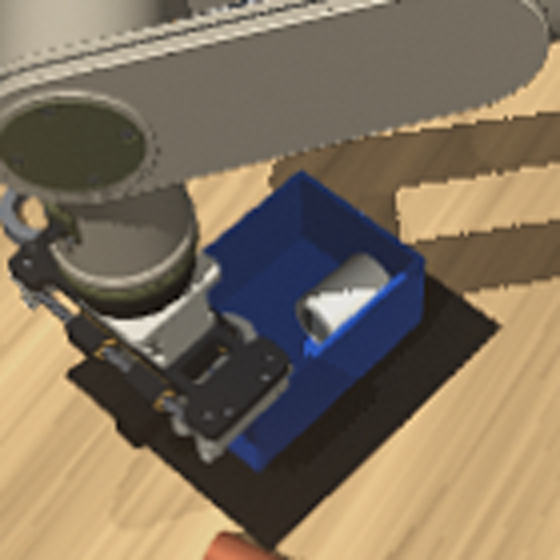

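Emit:
jog_arm --commands '[[[-0.001,0,-0.015],[-0.0028,0.0006,0],1],[[-0.001,0,-0.03],[-0.0055,0.0011,0],1],[[-0.001,0,-0.042],[-0.0055,0.0011,0],1],[[-0.001,0,-0.042],[-0.0055,0.0011,0],1]]'

```text
t: 24.02
tool_pos: [0.4896, 0.372, 0.0483]
orientation: [2.375, 1.941, -0.138]
force: [0.3, -0.0, -4.8]
opening: 0.0236
```

Emit:
jog_arm --commands '[[[0,0,-0.006],[0,0,0],1],[[0,0,-0.011],[0,0,0],1],[[0,0,-0.011],[0,0,0],1]]'

```text
t: 24.4
tool_pos: [0.4897, 0.372, 0.0418]
orientation: [2.375, 1.941, -0.137]
force: [-0.0, 0.1, -2.6]
opening: 0.0238
```

Emit:
jog_arm --commands '[[[0,0,-0.0025],[0,0,0],1],[[0,0,-0.0025],[0,0,0],1]]'

```text
t: 24.65
tool_pos: [0.4899, 0.3723, 0.0416]
orientation: [2.375, 1.941, -0.137]
force: [-3.7, -1.1, 5.7]
opening: 0.0239
```

```bash
python3 look.py scene s18;python3 look.py side i18;python3 - <<'E'
from h import *
import pickle
c=pickle.load(open('s18.pkl','rb'));crop(c['pixels'],245,90,385,210,5,'pics/s18c.png')
i=pickle.load(open('i18.pkl','rb'));crop(i['pixels'],190,220,330,360,4,'pics/i18c.png')
E
```

```text
24.65 [0.4899 0.3723 0.0416] [ 2.3746  1.9406 -0.1366] [-3.74 -1.07  5.74] [ 0.61  0.4   1.51 -0.08  1.32  0.84] 0.02388125366793812
24.7 [0.4899 0.3723 0.0416] [ 2.3746  1.9406 -0.1366] [-3.71 -1.05  4.9 ] [ 0.61  0.4   1.51 -0.08  1.32  0.84] 0.023922122931337244
```

View pics/i18c.png

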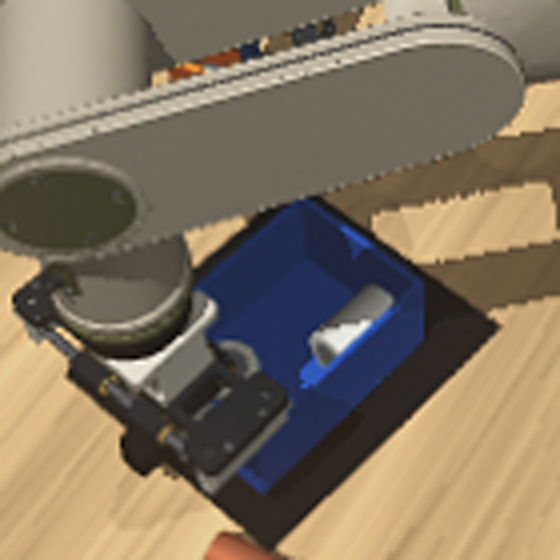

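Emit:
jog_arm --commands '[[[0,0,0],[0,0,0],0.4],[[0,0,0],[0,0,0],0],[[0,0,0],[0,0,0],-0.5],[[0,0,0],[0,0,0],-0.5],[[0,0,0],[0,0,0],-0.5],[[0,0,0.05],[0,0,0],-0.5],[[0,0,0.15],[0,0,0],-0.5],[[0,0,0.25],[0,0,0],-0.5],[[-0.05,0.05,0.4],[0,0,0],-0.5],[[-0.05,0.05,0.5],[0,0,0],-0.5]]'

```text
t: 26.0
tool_pos: [0.4626, 0.3989, 0.3113]
orientation: [2.374, 1.942, -0.137]
force: [1.5, 0.6, -0.6]
opening: 0.0696
```

Emit:
jog_arm --commands '[[[-0.1,0.05,0.05],[0,0,0],-0.5],[[-0.2,0.1,0.1],[0,0,0],-0.5],[[-0.25,0.2,0.1],[0,0,0],-0.5],[[-0.25,0.2,0.1],[0,0,0],-0.5],[[-0.25,0.2,0.1],[0,0,0],-0.5]]'

```text
t: 26.62
tool_pos: [0.3117, 0.5198, 0.3708]
orientation: [2.371, 1.944, -0.138]
force: [0.2, 0.4, 1.0]
opening: 0.0697
```

```bash
python3 look.py scene s19;python3 look.py side i19;python3 look.py wrist w19;python3 - <<'E'
from h import *
import pickle
c=pickle.load(open('s19.pkl','rb'));crop(c['pixels'],225,90,385,280,4,'pics/s19c.png')
i=pickle.load(open('i19.pkl','rb'));crop(i['pixels'],190,140,340,360,3.5,'pics/i19c.png')
E
```

```text
26.625 [0.3117 0.5198 0.3708] [ 2.3715  1.9441 -0.1383] [0.2  0.44 1.03] [ 0.97  0.25  1.08 -0.05  1.91  1.16] 0.06967163119417988
26.675 [0.3126 0.5189 0.3706] [ 2.3727  1.942  -0.1388] [ 0.05 -0.08 -0.48] [ 0.97  0.25  1.08 -0.05  1.91  1.16] 0.07004717801745966
26.725 [0.3132 0.5183 0.3706] [ 2.3739  1.9405 -0.1389] [0.23 0.55 0.08] [ 0.97  0.25  1.08 -0.05  1.91  1.16] 0.06969404853328862
```

View pics/s19c.png

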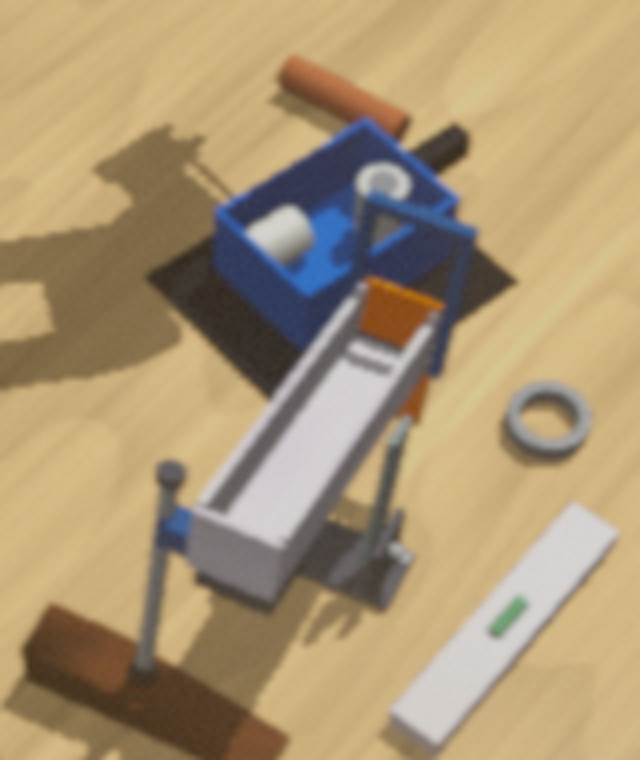

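View pics/i19c.png

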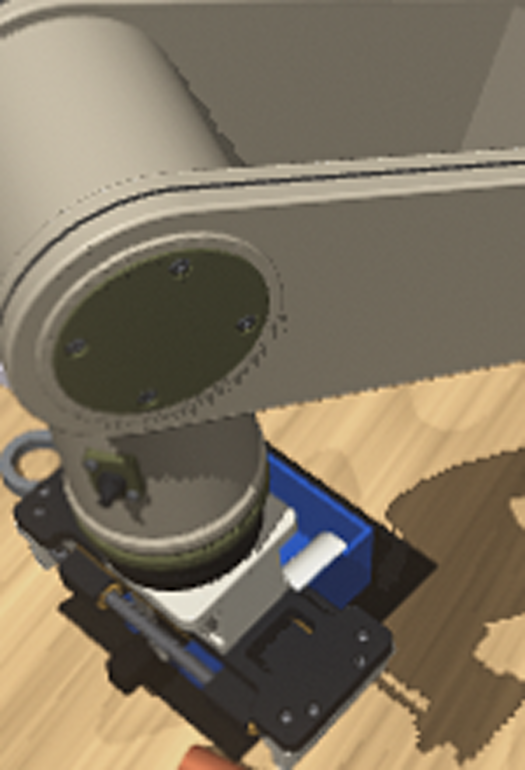

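View pics/s19.png

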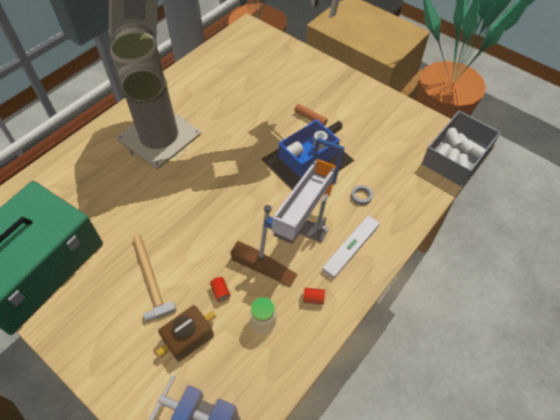

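```bash
python3 -c "
from plant import robot
print(robot.close_job())"
```

```text
the job is handed in; nothing more can be done
None
```

I carried out the job and handed it in at about 26.7 s. Both sleeves are in the tub, the tub stands on the black pad, and the wedge is under the foot.

- **Wedge:** I pushed it in along the feeder's +x until it jammed with its tip about 107 mm beyond the foot point. The push was 3–4 N while the leg rose. It climbed to a reading of about 23 N at the stop, which is above the 17 N needed and below 25 N. It then held at about 15 N, and I opened the gripper.
- **Sleeves:** I held the tub under the mouth and pushed the paddle to its end stop, at about 15 N. Both sleeves slid in; I drew the tub slowly back and stood it on the pad.
- **Tub droop:** After the sleeves dropped in, the tub had slipped about 4–5° nose-down in the grip. I tilted the gripper back to correct it before setting the tub down.

**Last checks:** the final overhead picture shows the trough empty, one sleeve lying and one standing in the tub, and the tub level on the pad. The wedge is still under the foot, and the other things are where they were. The arm blocked much of the final side view, so I could check the chute and wedge at the end only from overhead. I did not re-measure the wedge after letting go of it.

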